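# Rock the jammed rattle ball out of the baby's flat bottle

## Robot

A 6-joint arm with a two-finger parallel gripper is mounted at the origin on the work surface. World frame = base frame: x ahead of the robot, y to its left, z up, the work surface at z = 0. Lengths are in mm, angles in rad, forces in N, time in s.
With the tool pointing down it reaches from about 400 to 925 mm from the base axis. Payload 3.4 kg.
Tool frame: the origin (TCP) lies midway between the tips of the shut fingers; the grasp point (between the pads) lies arm.hold_point_z behind it (arm.hold_point_z is the distance from the TCP to the grasp point, in mm); z points along the fingers, x is the direction in which the jaws open and shut, and the axes are right-handed (so a half turn about z gives the same grasp; the last joint's range is limited). The gripper opens to 85 mm and grips with 20 to 120 N. Pads are 22 mm wide; open, the fingers measure 114 mm over their backs; the gripper's body (76 mm by 85 mm) begins 54 mm behind the grasp point. The pads swing forward as they close: fully open they stand 13 mm farther back than shut.
Start: joints at [1.058, 0.307, 1.506, -0, 1.328, -0.073], TCP at [244.314, 520.521, 231.305] pointing down, gripper open.
Joint ranges: [-3.12, 3.12], [-1.05, 2.28], [0.14, 2.33], [-1.42, 4.57], [0.1, 2.73], [-2.68, 2.68]. Speed limits (rad/s): [2.57, 2.57, 3.14, 3.14, 3.14, 3.14].

## Interface

Orientations are given as [roll, pitch, yaw] about the fixed x, y, z axes, in that order (R = Rz(yaw) Ry(pitch) Rx(roll)).
In Python, from rig import arm gives the robot as it stands.
- The arm moves only by the shell command python3 -m crank 'ROWS' [FORCE]. ROWS is text: rows parted by semicolons, each of 7 numbers parted by spaces: the finger opening in cm, from 0 to 8.54, then the shift along the tool's x, y, z in cm, then the turn, a rotation vector about the tool's x, y, z in degrees. A call has 1 to 8 rows; each row shifts and turns the pose as measured when the row begins, along the tool's axes as they then stand; what a row does not reach is not made up. A row lasts 1/10 s, in which the tool goes at most 50 mm and 8.59 degrees, less where a joint would pass 70% of its speed; a pose out of reach is approached as far as the arm can. A call with a gripper value outside its range is refused whole. The fingers move at their own pace and stop on an object; FORCE is the grip in N (left out, the last holds). Time passes only in rows, so rows that do not move let the fingers close. It gives the time, the measured TCP pose, the force and the opening at its end, in the units of the state.
- arm.sense(): the state, without advancing time (a new reading comes with each control period).
- arm.get_image(name): name is "scene" or "top"; returns (picture, depth): 420x560x3 uint8, red, green, blue; 420x560 float32, mm along the optical axis (not along the pixel's ray), 0 where there is no reading.
- arm.camera_params(name): a dict with "fx", "fy", "cx", "cy" (pixels), "k1" (the pictures are not rectified: a ray, as slopes to the right and down, at radius r is drawn at 1 + k1 r^2 times it, then the intrinsics apply), "camera_from_world" (4x4, takes a point from world to camera coordinates). Camera axes: x right, y down, z forward; pixel columns grow to the right and rows downward; lengths in mm; the calibration is good to about 2 mm. A picture is of the moment at which its call begins. camera_params takes no time and is no camera call.
- arm.close_job(): hands the job in, once; it reports no verdict.
Trained networks look in the newest picture that a camera, given by its name, has taken for a name from the list of things; names that differ only in an ending like _2 or _b are one class to them, and where a whole thing is asked for, a point or a joint stands for the part that bears it (a point fixed in the world has none). Each returns a list of dicts, best first, with "conf" (0 to 1); they miss things now and then, are a little off and sometimes report something else, mostly with a low value. They report only what shows in the picture. A call takes as long as a camera call. They do not tell look-alikes from the thing itself.
- arm.look_for(camera, thing): "rect" ([centre column, centre row, width, height] in pixels, round what is visible of it).
The state is a dict: "time": time; "joints": joint angles; "qd": joint speeds; "joint_efforts": joint torques, N m; "eef_pos": TCP position; "ee_rot": TCP orientation; "ft_force": force on the tool from outside, world axes, zero at the start; "wrist_torque": the same for the moment, N m; "finger_gap": finger opening in mm.
Only numpy, scipy, OpenCV 4.12 (cv2) and the standard library are available. Lean on these libraries where they do the work, as an engineer would, in place of code of your own. Each camera call takes 0.05 s, during which the arm holds its last target.

## Task

A small steel rattle ball is caught in the narrow neck of the clear flat bottle lying on the wooden draining rest. Pick the bottle up, hold it neck-down over the open stacking cup and rock it from side to side until the ball works past the ribs and drops into the cup, then lay the bottle back on the rest as it was, neck at the low end. Keep the cup standing upright and leave the rattles and the teether where they are.

Things in the scene. Friction and masses are not known exactly. Their poses are not given: they have to be found in the camera images.
- bottle: Clear acrylic flat bottle, uncapped, 140 mm long, 110 to 200 g, lying on its broad face. Origin: centre of its underside, 75 mm from the mouth. Axes: -x out of the mouth, y across the width, z out of the upper broad face. Body 60 mm wide, 30 mm thick, x = -25 to +65 mm; neck 40 x 26 mm, x = -75 to -25 mm. Inside it is 20 mm deep (z) throughout, the neck 34 mm wide.
- rib1 (a point): Tip of the neck's inner rib (x = -31, y = +3, z = 15 mm in the bottle's axes). It grows from the +y wall at x = -36 mm, as deep as the channel, leaning back so that with the neck straight down the ball stays in a 20 degree pocket between rib and wall. Neck down (face sloping 40 degrees or more), the ball rolls off it if the bottle is turned 30 to 45 degrees about its z so that the -y side is lower.
- rib2 (a point): Tip of the neck's outer rib (x = -55, y = -3, z = 15 mm in the bottle's axes), the mirror image of rib1: it grows from the -y wall at x = -60 mm, and the ball rolls off it when the +y side is lower. The ball starts on rib1 but may shift while carried, so rock both ways, about a second a side, until it is out.
- bottle_mid (a point): Middle of the bottle's body at half thickness (x = 20, y = 0, z = 15 mm in the bottle's axes), close to its centre of mass: a good place to grip across the 60 mm width.
- bottle_mouth (a point): Centre of the bottle's mouth (x = -75, z = 15 mm in the bottle's axes), 95 mm from bottle_mid.
- ball: Polished steel ball, 16 mm diameter, 16 g, loose inside the bottle's neck, at the start lying against rib1. Origin at its centre.
- cup: Red plastic stacking cup standing open side up, loose, 120 g, 70 mm high, mouth 104 mm across outside, wall 4 mm. Origin: centre of its underside.
- rest: Fixed beech draining rest. Origin: centre of its underside. Its bed, 140 mm long and 44 mm wide (fingers pass beside it), slopes 0.35 rad down towards the rest's -x; its upper face is 52 mm above the table over the origin. A lip at the low end stands 14 mm above the bed; the bottle lies flat on the bed, mouth against that lip. Foot 150 x 80 mm, 10 mm high.
- rest_seat (a point): Point fixed to the rest where bottle_mid lies when the bottle is in place.
- rest_low (a point): Point fixed to the rest where bottle_mouth lies when the bottle is in place.
- dumbbell: Bystander: beech dumbbell rattle lying on the table, 130 mm long, 40 mm thick. Origin under its middle.
- ring: Bystander: plastic ring rattle lying flat, 80 mm across, 14 mm high. Origin: centre of its underside.
- teether: Bystander: flower-shaped silicone teether lying flat, 76 mm across, 12 mm high. Origin: centre of its underside.
There are look-alikes about, which are no part of the job. There is more than one size of the bottle; the job needs the smaller. What is shaped like the rest but purple is not meant.

How it is judged:
By the outcome, as a careful person would: the job done as asked, in the order asked, and still so for the second after the job is handed in, with the robot touching nothing.
It also fails if it takes over 56 s, if anything falls off the work surface, if the arm or the gripper's body presses on something with over 40 N, if the wrist force passes 120 N, or if a joint passes its speed limit or range.

## Working session

There is one attempt and no reset: what is moved stays moved. The work goes in short steps, Python scripts to look and compute and a shell command to move; the robot and the scene stay as the last step left them, time stands still between calls to the robot, and variables do not carry over. Pictures are saved under pics/ and viewed, and the job is handed in when it is done.

```bash
ls; mkdir -p pics; python3 - <<'E'
from rig import arm
import cv2
print(arm.sense(), arm.hold_point_z)
for n in("scene","top"):
    im,d=arm.get_image(n); cv2.imwrite(f"pics/{n}0.png",im[:,:,::-1]); p=arm.camera_params(n); print(n,p)
    for t in("bottle","cup","rest","ball","dumbbell","ring","teether"):
        print(t,[(round(r['conf'],2),[round(v) for v in r['rect']]) for r in arm.look_for(n,t)])
print(arm.sense()['time'])
E
```

```text
pics
{'time': 0.0, 'joints': array([ 1.05846885e+00,  3.07570350e-01,  1.50766779e+00, -2.10028728e-05,
        1.32837660e+00, -7.35143833e-02]), 'qd': array([ 0.0002271 , -0.00010579,  0.00054164, -0.00027129, -0.00130384,
        0.00082755]), 'joint_efforts': array([ 2.95114718e-03, -4.57555354e+01, -2.51918972e+01,  2.46697145e-04,
        1.33076333e-02, -2.18968523e-06]), 'eef_pos': array([243.99633722, 519.90480317, 230.38465242]), 'ee_rot': array([-3.14146446e+00,  2.01812158e-03,  1.13198843e+00]), 'ft_force': array([-0.16636539, -0.41312185,  0.76993379]), 'wrist_torque': array([ 0.07849226,  0.01606749, -0.06459432]), 'finger_gap': 85.5837973852656} 18.700000000000003
scene {'fx': 413.5859246512382, 'fy': 413.5859246512382, 'cx': 280.0780335540929, 'cy': 207.12891748510023, 'k1': -0.07802965484113322, 'camera_from_world': array([[ 2.29590229e-01,  9.72988482e-01, -2.41193180e-02,
        -1.05792841e+02],
       [ 5.10159152e-01, -1.41409480e-01, -8.48375506e-01,
        -1.92395151e+02],
       [-8.28870295e-01,  1.82474036e-01, -5.28845214e-01,
         1.33654062e+03],
[... 547 characters left out ...]
8, 'k1': -0.10119312999178505, 'camera_from_world': array([[ 8.70288202e-03, -9.99557186e-01,  2.84550789e-02,
        -3.20627509e+01],
       [-9.83608806e-01, -1.36823921e-02, -1.79795741e-01,
         5.38097467e+02],
       [ 1.80105459e-01, -2.64239250e-02, -9.83292327e-01,
         9.34660122e+02],
       [ 0.00000000e+00,  0.00000000e+00,  0.00000000e+00,
         1.00000000e+00]])}
bottle [(0.98, [346, 197, 48, 76]), (0.87, [374, 333, 66, 111])]
cup [(0.65, [169, 193, 57, 53])]
rest [(0.9, [345, 206, 63, 74]), (0.72, [347, 197, 45, 80]), (0.69, [171, 299, 72, 87])]
ball []
dumbbell [(0.78, [272, 206, 22, 66])]
ring [(0.56, [270, 286, 44, 43])]
teether [(0.9, [267, 102, 34, 34])]
0.8
```

View pics/scene0.png

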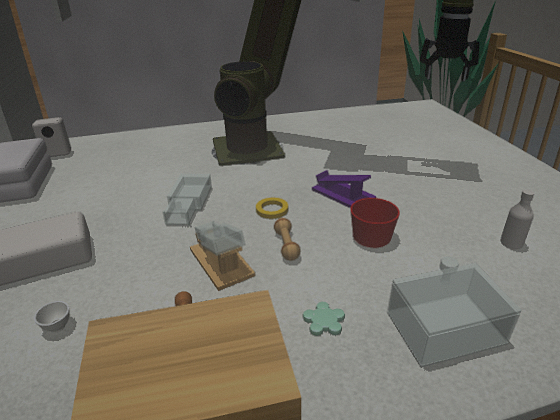

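View pics/top0.png

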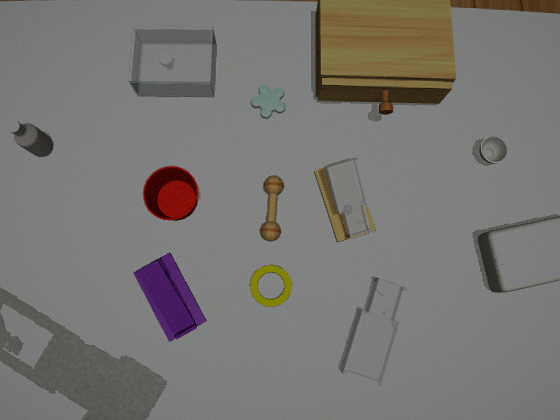

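Candidates (top): a bottle on the wooden rest at (346,197), a bigger bottle on the bare table at (374,333); the wooden rest at (345,200), the purple one at (171,297). By the description I choose the bottle on the wooden rest; next is a close crop.

```bash
cat > h.py <<'E'
import numpy as np, cv2
from rig import arm
def load(n):
    return cv2.imread(f"pics/{n}0.png")
def proj(n,P):
    p=arm.camera_params(n);T=p["camera_from_world"];P=np.atleast_2d(P)
    c=P@T[:3,:3].T+T[:3,3]; s=c[:,:2]/c[:,2:]; r2=(s**2).sum(1,keepdims=True)
    s=s*(1+p["k1"]*r2); return s*[p["fx"],p["fy"]]+[p["cx"],p["cy"]]
def ray(n,uv):
    p=arm.camera_params(n);T=p["camera_from_world"]
    K=np.array([[p["fx"],0,p["cx"]],[0,p["fy"],p["cy"]],[0,0,1]])
    s=cv2.undistortPoints(np.array([[uv]],float),K,np.array([p["k1"],0,0,0.]))[0,0]
    R=T[:3,:3];o=-R.T@T[:3,3];d=R.T@np.array([s[0],s[1],1]);return o,d
def atz(n,uv,z):
    o,d=ray(n,uv);return o+d*(z-o[2])/d[2]
def tri(uvs,uvt):
    o1,d1=ray("scene",uvs);o2,d2=ray("top",uvt)
    A=np.stack([d1,-d2],1);s=np.linalg.lstsq(A,o2-o1,rcond=None)[0]
    a=o1+s[0]*d1;b=o2+s[1]*d2;return (a+b)/2,np.linalg.norm(a-b)
E
python3 - <<'E'
import cv2
a=cv2.imread("pics/top0.png")[140:260,290:400];b=cv2.imread("pics/scene0.png")[205:300,175:275]
f=lambda x,s:cv2.convertScaleAbs(cv2.resize(x,None,fx=s,fy=s,interpolation=cv2.INTER_CUBIC),alpha=1.5)
cv2.imwrite("pics/ct.png",f(a,5)[:600]);cv2.imwrite("pics/cs.png",f(b,6))
E
```

```text
(no output)
```

View pics/ct.png

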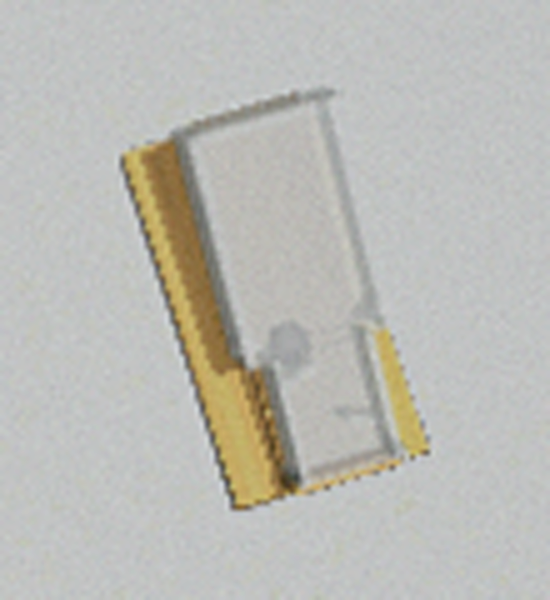

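View pics/cs.png

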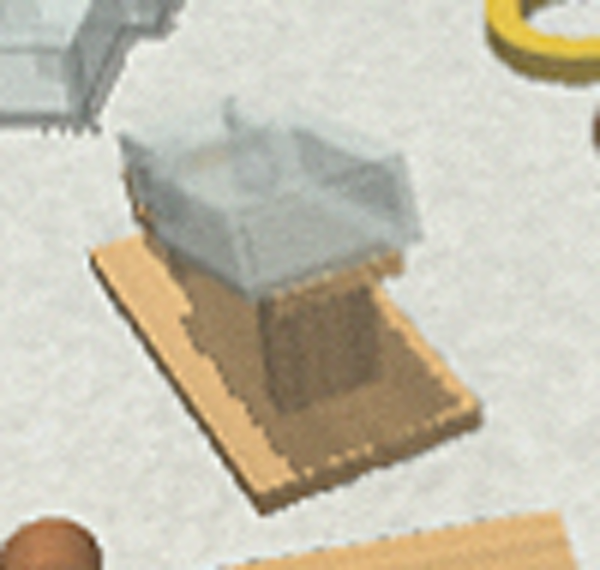

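The crop confirms it: clear bottle with the ball visible in the neck at top (348,209), scene (217,232), on the wooden rest with its neck towards the robot. Now fit the pose.

```bash
cat > fit.py <<'E'
from h import *
from scipy.optimize import least_squares
ft=np.array([[122,155],[235,508],[428,452]])/5+[290,140]
fs=np.array([[480,410],[92,255],[262,498]])/6+[175,205] # right, left(near robot), front
for p in ft: print("top",atz("top",p,10).round(1))
for p in fs: print("scene",atz("scene",p,10).round(1))
# bottle top-face body far corners & others: triangulate
# top: far-left (185,130)?, far-right (330,92); 
print("far face upper corners")
E
python3 fit.py
python3 - <<'E'
import sys; sys.path.insert(0,'.')
from h import *
print(tri((217,232.5),(348,209)), "ball")
for n,t in (("scene",(373,224)),("top",(169,193))): print(n, atz(n,t,35).round(1))
E
```

```text
top [613.  -89.7  10. ]
top [ 471.8 -133.7   10. ]
top [ 494.7 -210.5   10. ]
scene [621.2 -87.6  10. ]
scene [ 504.8 -206.2   10. ]
scene [ 644.7 -160.8   10. ]
far face upper corners
(array([ 529.05929742, -148.11881361,   55.08066262]), np.float64(2.1827085316573163)) ball
scene [557.8 184.2  35. ]
top [559.  193.2  35. ]
```

```bash
cat >> h.py <<'E'
def cloud(n,d):
    p=arm.camera_params(n);T=p["camera_from_world"]
    K=np.array([[p["fx"],0,p["cx"]],[0,p["fy"],p["cy"]],[0,0,1]])
    v,u=np.mgrid[:420,:560]
    s=cv2.undistortPoints(np.stack([u,v],-1).reshape(-1,1,2).astype(float),K,np.array([p["k1"],0,0,0.])).reshape(420,560,2)
    c=np.dstack([s*d[...,None],d]); return (c-T[:3,3])@T[:3,:3]
E
python3 - <<'E'
from h import *
for n in("scene","top"):
    im,d=arm.get_image(n); np.savez(f"d_{n}.npz",im=im,d=d)
    C=cloud(n,d); np.save(f"c_{n}.npy",C)
    t=C[...,2]; m=(abs(t)<12)&(d>0)&(C[...,0]>400)&(C[...,0]<800)&(abs(C[...,1])<300)
    print(n,"table z med",np.median(t[m]).round(2))
    rgb=im.astype(float); 
    def ext(mask,name):
        P=C[mask&(d>0)]; print(name,len(P),np.percentile(P,[1,50,99],axis=0).round(1).tolist())
    hsv=cv2.cvtColor(im,cv2.COLOR_RGB2HSV)
    red=((hsv[...,0]<6)|(hsv[...,0]>174))&(hsv[...,1]>150)&(abs(C[...,0]-560)<120)&(abs(C[...,1]-190)<120)
    ext(red,"cup"); rim=red&(C[...,2]>64); ext(rim,"cup rim")
    yel=(hsv[...,0]>22)&(hsv[...,0]<32)&(hsv[...,1]>180); ext(yel,"ring")
    r=(C[...,0]>450)&(C[...,0]<660)&(C[...,1]>-230)&(C[...,1]<-70)
    for lo,hi in((6,15),(15,40),(40,60),(60,80),(80,110),(110,140)): ext(r&(C[...,2]>lo)&(C[...,2]<hi),f"rest {lo}-{hi}")
E
```

```text
scene table z med -1.15
cup 157 [[503.4, 136.4, 10.6], [532.4, 193.6, 67.6], [602.3, 235.4, 69.9]]
cup rim 116 [[503.0, 136.0, 66.3], [547.1, 188.3, 68.0], [602.6, 235.4, 70.0]]
ring 39 [[-83.3, -38.8, 8.8], [361.5, 4.9, 11.5], [417.4, 524.7, 409.5]]
rest 6-15 1108 [[497.9, -202.5, 6.2], [592.9, -157.6, 9.0], [636.1, -92.0, 13.2]]
rest 15-40 222 [[494.4, -190.5, 15.3], [598.6, -138.8, 27.0], [605.6, -116.9, 39.8]]
rest 40-60 191 [[477.9, -190.9, 40.5], [542.7, -162.3, 50.9], [605.2, -117.9, 59.9]]
rest 60-80 487 [[509.5, -183.0, 60.4], [606.3, -144.9, 72.7], [624.7, -102.1, 79.8]]
rest 80-110 641 [[553.8, -171.6, 80.1], [604.6, -136.5, 89.5], [621.6, -102.8, 99.2]]Traceback (most recent call last):
  File "<stdin>", line 15, in <module>
  File "<stdin>", line 9, in ext
    return _quantile_unchecked(
        a, q, axis, out, overwrite_input, method, keepdims, weights)
    return _ureduce(a,
                    func=_quantile_ureduce_func,
    ...<5 lines>...
                    overwrite_input=overwrite_input,
                    method=method)
    r = func(a, **kwargs)
    result = _quantile(arr,
                       quantiles=q,
    ...<2 lines>...
                       out=out,
                       weights=wgt)
    slices_having_nans = np.isnan(arr[-1, ...])
                                  ~~~^^^^^^^^^
IndexError: index -1 is out of bounds for axis 0 with size 0
```

```bash
python3 - <<'E'
from h import *
n="top"
im,d=arm.get_image(n); np.savez(f"d_{n}.npz",im=im,d=d)
C=cloud(n,d); np.save(f"c_{n}.npy",C)
t=C[...,2]; m=(abs(t)<12)&(d>0)&(C[...,0]>400)&(C[...,0]<800)&(abs(C[...,1])<300)
print(n,"table z med",np.median(t[m]).round(2))
def ext(mask,name):
    P=C[mask&(d>0)]
    if len(P): print(name,len(P),np.percentile(P,[1,50,99],axis=0).round(1).tolist())
hsv=cv2.cvtColor(im,cv2.COLOR_RGB2HSV)
red=((hsv[...,0]<6)|(hsv[...,0]>174))&(hsv[...,1]>150)&(abs(C[...,0]-560)<120)&(abs(C[...,1]-190)<120)
ext(red,"cup"); rim=red&(C[...,2]>64); ext(rim,"cup rim")
r=(C[...,0]>450)&(C[...,0]<660)&(C[...,1]>-230)&(C[...,1]<-70)
for lo,hi in((6,15),(15,40),(40,60),(60,80),(80,110),(110,140)): ext(r&(C[...,2]>lo)&(C[...,2]<hi),f"rest {lo}-{hi}")
for n in("scene","top"):
    C=np.load(f"c_{n}.npy"); im=np.load(f"d_{n}.npz")["im"]; 
    hsv=cv2.cvtColor(im,cv2.COLOR_RGB2HSV)
    m=(hsv[...,1]<60)&(C[...,0]>450)&(C[...,0]<660)&(C[...,1]>-230)&(C[...,1]<-70)&(C[...,2]>55)
    P=C[m]; A=np.c_[P[:,:2]-[550,-150],np.ones(len(P))]
    for _ in range(6):
        s=np.linalg.lstsq(A,P[:,2],rcond=None)[0]; k=abs(A@s-P[:,2])<6; A,P=A[k],P[k]
    print(n,len(P),s.round(3),"slope",np.arctan(np.hypot(*s[:2])),"dir",np.arctan2(s[1],s[0]))
    print(P.min(0),P.max(0))
# cup rim circle fit
    red=((hsv[...,0]<6)|(hsv[...,0]>174))&(hsv[...,1]>150)&(abs(C[...,0]-560)<120)&(abs(C[...,1]-190)<120)&(C[...,2]>66)
    Q=C[red]; A=np.c_[2*Q[:,:2],np.ones(len(Q))]; q=np.linalg.lstsq(A,(Q[:,:2]**2).sum(1),rcond=None)[0]
    print("cup circ",q[:2],np.sqrt(q[2]+q[0]**2+q[1]**2))
E
```

```text
top table z med 0.76
cup 2324 [[504.9, 136.2, 1.9], [562.0, 193.1, 11.4], [601.1, 232.2, 72.5]]
cup rim 360 [[503.1, 134.1, 64.1], [549.9, 191.3, 69.4], [602.9, 234.0, 73.9]]
rest 6-15 858 [[475.4, -207.5, 6.2], [536.0, -122.8, 10.7], [617.6, -91.0, 14.7]]
rest 15-40 87 [[476.0, -193.3, 15.2], [494.3, -147.2, 33.9], [596.1, -104.5, 39.3]]
rest 40-60 305 [[477.9, -190.9, 41.2], [492.6, -164.1, 55.7], [550.5, -119.7, 59.9]]
rest 60-80 839 [[495.9, -183.9, 60.3], [530.6, -155.6, 72.3], [618.7, -106.9, 79.8]]
rest 80-110 1219 [[542.6, -175.3, 80.4], [579.6, -140.4, 91.3], [616.2, -105.1, 103.6]]
scene 442 [ 0.177  0.134 75.876] slope 0.21819418844866117 dir 0.6479665201345045
[ 514.49214079 -185.00301586   59.72658768] [ 623.36693052 -101.9024084    94.62759375]
cup circ [553.59625985 185.53025512] 49.46546482400457
top 2024 [ 0.363  0.106 80.263] slope 0.3616793168893494 dir 0.284536259009712
[ 479.6373715  -190.30432026   55.03187683] [ 616.62218038 -104.53757648  105.69725915]
cup circ [552.99576758 183.92871019] 49.36166954278171
```

```bash
cat > ov.py <<'E'
from h import *
import sys
def Rz(a): return np.array([[np.cos(a),-np.sin(a),0],[np.sin(a),np.cos(a),0],[0,0,1]])
def Ry(a): return np.array([[np.cos(a),0,np.sin(a)],[0,1,0],[-np.sin(a),0,np.cos(a)]])
def rest_pts(x,y,yaw,P): return np.asarray(P,float)@Rz(yaw).T+[x,y,0]
FOOT=[(75,40,10),(-75,40,10),(-75,-40,10),(75,-40,10)]
def bot(x,y,yaw,s0,P):
    B=(np.asarray(P,float)+[s0,0,0])@Ry(-.35).T+[0,0,52]
    return rest_pts(x,y,yaw,B)
def box(x0,x1,w,z0,z1):
    return [(x0,w,z1),(x1,w,z1),(x1,-w,z1),(x0,-w,z1)],[(x0,w,z0),(x1,w,z0),(x1,-w,z0),(x0,-w,z0)]
def draw(x,y,yaw,s0,name):
    for n,(r0,r1,c0,c1),k in(("top",(140,260,290,400),5),("scene",(205,300,175,275),6)):
        im=np.load(f"d_{n}.npz")["im"][r0:r1,c0:c1,::-1]
        im=cv2.convertScaleAbs(cv2.resize(im,None,fx=k,fy=k,interpolation=cv2.INTER_CUBIC),alpha=1.5)
        def pl(P,c): cv2.polylines(im,[np.int32(((proj(n,P)-[c0,r0]+.5)*k).round())],True,c,1)
        pl(rest_pts(x,y,yaw,FOOT),(0,0,255))
        for (a,b,w) in((-25,65,30),(-75,-25,20)):
            t,u=box(a,b,w,0,30 if w==30 else 28)
            pl(bot(x,y,yaw,s0,t),(0,200,0)); pl(bot(x,y,yaw,s0,u),(255,0,0))
        cv2.imwrite(f"pics/{name}_{n}.png",im)
if __name__=="__main__":
    a=[float(v) for v in sys.argv[1:5]]; draw(*a,sys.argv[5])
    A=cv2.imread(f"pics/{sys.argv[5]}_top.png");B=cv2.imread(f"pics/{sys.argv[5]}_scene.png")
    h=600;A=cv2.resize(A,(400,436));B=cv2.resize(B,(400,380));o=np.zeros((440,800,3),np.uint8);o[:436,:400]=A;o[:380,400:]=B
    cv2.imwrite(f"pics/{sys.argv[5]}.png",o)
E
python3 ov.py 556 -149 0.30 5 ov1
```

```text
(no output)
```

View pics/ov1.png

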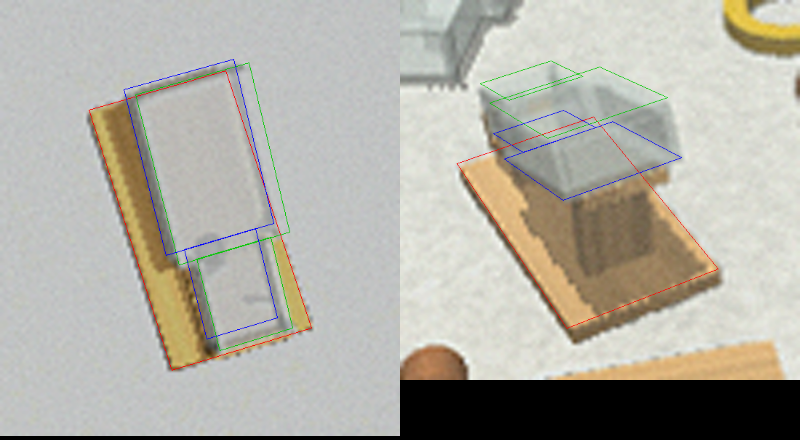

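```bash
python3 - <<'E'
from ov import *
x,y,yaw,s0=556,-149,.30,5
for n,(r0,r1,c0,c1) in(("top",(148,248,305,385)),("scene",(215,265,185,255))):
    k=6 if n=="top" else 10
    im=np.load(f"d_{n}.npz")["im"][r0:r1,c0:c1,::-1]
    im=cv2.resize(im,None,fx=k,fy=k,interpolation=cv2.INTER_CUBIC);im=cv2.normalize(im,None,0,255,cv2.NORM_MINMAX)
    raw=im.copy()
    for (a,b,w) in((-25,65,30),(-75,-25,20)):
        t,u=box(a,b,w,0 if w==30 else 2,30 if w==30 else 28)
        for P,c in((t,(0,200,0)),(u,(255,0,0))):
            cv2.polylines(im,[np.int32(((proj(n,bot(x,y,yaw,s0,P))-[c0,r0]+.5)*k).round())],True,c,1)
    o=np.hstack([raw,im]) if n=="top" else np.vstack([raw,im])
    o=cv2.resize(o,None,fx=min(1,600/o.shape[0],800/o.shape[1]),fy=min(1,600/o.shape[0],800/o.shape[1]));cv2.imwrite(f"pics/z_{n}.png",o)
E
```

```text
(no output)
```

View pics/z_top.png

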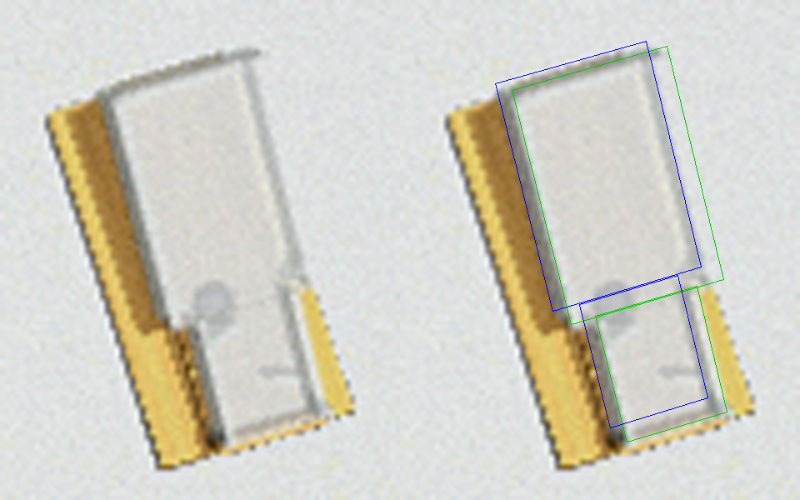

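View pics/z_scene.png

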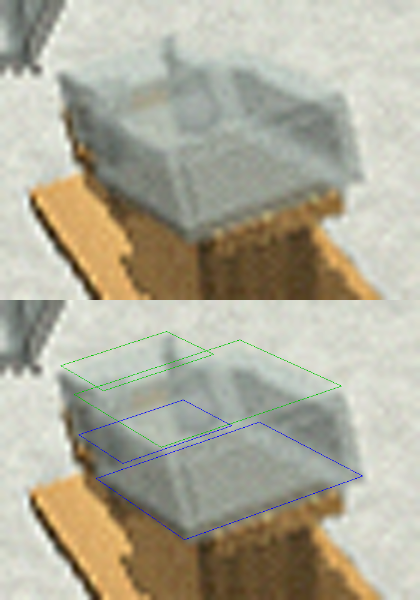

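```bash
python3 - <<'E'
from ov import *
C=np.load("c_top.npy");yaw=.30
for (x,y) in((556,-149),):
    P=C[(abs(C[...,0]-560)<110)&(abs(C[...,1]+150)<80)&(C[...,2]>40)]
    L=(P-[x,y,0])@Rz(yaw); L=(L-[0,0,52])@Ry(-.35)   # to bed frame
    L=L[(abs(L[:,2]-29)<6)]
    for lo,hi in((-75,-65),(-60,-30),(-10,10),(10,35),(35,60),(60,75)):
        q=L[(L[:,0]>lo)&(L[:,0]<hi)]
        print(lo,hi,len(q),np.percentile(q[:,1],[1,50,99]).round(1),np.percentile(q[:,2],[10,50,90]).round(1))
    print("x ext",np.percentile(L[:,0],[.5,99.5]).round(1))
C=np.load("c_scene.npy")
P=C[(abs(C[...,0]-560)<110)&(abs(C[...,1]+150)<80)&(C[...,2]>40)]
L=(P-[x,y,0])@Rz(yaw); L=(L-[0,0,52])@Ry(-.35)
q=L[(L[:,0]>55)]; print("scene end",np.percentile(q,[1,5,50,95,99],axis=0).round(1))
q=L[abs(L[:,2]-29)<5]; print("scene face",len(q),np.percentile(q,[1,50,99],axis=0).round(1))
E
```

```text
-75 -65 92 [-22.6   0.1  21.3] [25.3 27.  28.7]
-60 -30 339 [-20.4  -0.2  19.4] [25.2 27.1 29.1]
-10 10 344 [-29.5   0.2  30.3] [26.8 29.3 31.2]
10 35 435 [-29.9   0.9  30.1] [27.1 29.1 31.4]
35 60 443 [-29.3   1.1  30.3] [26.8 29.2 31.1]
60 75 150 [-29.5   0.4  30.3] [26.1 29.  31. ]
x ext [-72.2  67.5]
scene end [[ 55.6 -28.6 -11. ]
 [ 59.9 -27.5  -8.6]
 [ 66.7   0.3  10.5]
 [ 69.   28.3  26. ]
 [ 70.   31.2  26.5]]
scene face 477 [[-67.5 -28.7  24. ]
 [ 23.9   0.4  25.8]
 [ 68.1  31.1  26.8]]
```

Depth gives bottle pose within ~1–2 mm in both views (rest ≈ (555.5,−149), yaw 0.30; cup centre ≈ (553,184.5)). Planning helper next.

```bash
cat > plan.py <<'E'
from ov import *
from scipy.spatial.transform import Rotation as Ro, Slerp
RX,RY,YAW,S0=555.5,-149,.30,4.5
RB=Rz(YAW)@Ry(-.35)            # bottle axes in world at rest
MID=bot(RX,RY,YAW,S0,[(20,0,15)])[0]
RT=np.stack([-RB[:,1],-RB[:,0],-RB[:,2]],1)
def cur():
    s=arm.sense(); return np.array(s["eef_pos"]),Ro.from_euler("xyz",s["ee_rot"]),s
def rows(p1,R1,n,grip,p0=None,R0=None):
    if p0 is None: p0,R0,_=cur()
    R1=R1 if isinstance(R1,Ro) else Ro.from_matrix(R1)
    sl=Slerp([0,1],Ro.concatenate([R0,R1])); out=[];p,R=np.array(p0),R0
    for i in range(1,n+1):
        q=p0+(p1-p0)*i/n; Q=sl(i/n)
        s=np.round(R.inv().apply(q-p)/10,2); w=np.round((R.inv()*Q).as_rotvec(degrees=True),2)
        out.append(" ".join(f"{v:g}" for v in [grip,*s,*w])); p=p+R.apply(s*10); R=R*Ro.from_rotvec(w,degrees=True)
    for k in range(0,n,8): print("; ".join(out[k:k+8]))
    return p,R
E
python3 - <<'E'
from plan import *
print(MID.round(1),RT.round(3)); 
pre=MID+RT[:,2]*(18.7-110); print(pre)
rows(pre,RT,19,8.5)
E
```

```text
[ 572.6 -143.7   74.5] [[ 0.296 -0.897  0.328]
 [-0.955 -0.278  0.101]
 [-0.    -0.343 -0.939]]
[ 542.66466691 -152.9704338   160.25631566]
8.5 -2.54 2.93 0.37 0.49 1.26 7.15; 8.5 -2.17 3.22 0.3 0.49 1.27 7.16; 8.5 -1.75 3.47 0.22 0.49 1.26 7.15; 8.5 -1.31 3.67 0.16 0.49 1.27 7.16; 8.5 -0.84 3.8 0.11 0.49 1.26 7.15; 8.5 -0.37 3.88 0.05 0.49 1.27 7.15; 8.5 0.11 3.89 0.02 0.49 1.26 7.16; 8.5 0.6 3.85 -0 0.49 1.27 7.15
8.5 1.08 3.74 -0.02 0.49 1.26 7.16; 8.5 1.53 3.58 -0.02 0.49 1.27 7.15; 8.5 1.97 3.36 -0.01 0.49 1.26 7.15; 8.5 2.37 3.09 0.01 0.49 1.27 7.16; 8.5 2.74 2.77 0.04 0.49 1.27 7.15; 8.5 3.06 2.41 0.08 0.49 1.26 7.16; 8.5 3.33 2.01 0.13 0.49 1.27 7.15; 8.5 3.56 1.58 0.2 0.48 1.26 7.15
8.5 3.72 1.13 0.26 0.49 1.27 7.16; 8.5 3.82 0.66 0.34 0.49 1.26 7.15; 8.5 3.87 0.18 0.42 0.49 1.26 7.16
```

```bash
python3 -m crank '8.5 -2.5 2.9 0.4 0.5 1.3 7.1; 8.5 -2.2 3.2 0.3 0.5 1.3 7.1; 8.5 -1.8 3.5 0.2 0.5 1.3 7.1; 8.5 -1.3 3.7 0.2 0.5 1.3 7.1; 8.5 -0.8 3.8 0.1 0.5 1.3 7.1; 8.5 -0.4 3.9 0 0.5 1.3 7.1; 8.5 0.1 3.9 0 0.5 1.3 7.1; 8.5 0.6 3.8 0 0.5 1.3 7.1' 60
python3 -c "
from plan import *
pre=MID+RT[:,2]*(18.7-110)
print(arm.sense()['joints'].round(2));rows(pre,RT,13,8.5)"
```

```text
time: 1.7
eef_pos: [371.5, 234.0, 200.1]
ee_rot: [-2.985, -0.13, 0.099]
ft_force: [0.3, 0.3, -0.4]
finger_gap: 85.0
[0.37 0.06 1.95 0.14 0.98 0.19]
8.5 0.97 3.12 -0.05 0.32 1.04 5.96; 8.5 1.29 3.01 -0.05 0.33 1.05 5.95; 8.5 1.59 2.85 -0.04 0.32 1.04 5.96; 8.5 1.88 2.68 -0.02 0.33 1.05 5.95; 8.5 2.15 2.46 0 0.32 1.04 5.96; 8.5 2.39 2.23 0.03 0.32 1.05 5.95; 8.5 2.61 1.97 0.07 0.33 1.04 5.96; 8.5 2.8 1.68 0.1 0.32 1.04 5.95
8.5 2.96 1.39 0.14 0.33 1.05 5.96; 8.5 3.08 1.08 0.2 0.32 1.04 5.95; 8.5 3.17 0.75 0.24 0.32 1.05 5.96; 8.5 3.23 0.42 0.3 0.33 1.04 5.95; 8.5 3.25 0.09 0.36 0.32 1.05 5.96
```

```bash
python3 -m crank '8.5 1.0 3.1 0 0.3 1 6; 8.5 1.3 3 0 0.3 1 6; 8.5 1.6 2.9 0 0.3 1 6; 8.5 1.9 2.7 0 0.3 1 6; 8.5 2.2 2.5 0 0.3 1 6; 8.5 2.4 2.2 0 0.3 1 6; 8.5 2.6 2 0.1 0.3 1 6; 8.5 2.8 1.7 0.1 0.3 1 6' 60
python3 -c "
from plan import *
pre=MID+RT[:,2]*(18.7-110)
print(arm.sense()['joints'].round(2));rows(pre,RT,6,8.5)"
```

```text
time: 2.5
eef_pos: [476.8, -19.4, 175.1]
ee_rot: [-2.839, -0.077, -0.793]
ft_force: [0.0, 0.4, 0.5]
finger_gap: 84.9
[-0.31  0.13  1.98  0.31  0.85  0.29]
8.5 2.33 0.87 0.17 0.27 0.78 4.55; 8.5 2.39 0.69 0.21 0.26 0.78 4.54; 8.5 2.43 0.49 0.23 0.27 0.79 4.55; 8.5 2.46 0.3 0.27 0.26 0.78 4.55; 8.5 2.48 0.11 0.29 0.27 0.78 4.54; 8.5 2.47 -0.09 0.33 0.27 0.78 4.55
```

```bash
python3 -m crank '8.5 2.3 0.9 0.2 0.3 0.8 4.6; 8.5 2.4 0.7 0.2 0.3 0.8 4.6; 8.5 2.4 0.5 0.2 0.3 0.8 4.6; 8.5 2.5 0.3 0.3 0.3 0.8 4.6; 8.5 2.5 0.1 0.3 0.3 0.8 4.6; 8.5 2.5 0 0.3 0.3 0.8 4.6; 8.5 0 0 0 0 0 0; 8.5 0 0 0 0 0 0'
python3 -c "
from plan import *
pre=MID+RT[:,2]*(18.7-110)
print(arm.sense()['joints'].round(2));rows(pre,RT,2,8.5)
im,d=arm.get_image('scene');cv2.imwrite('pics/s1.png',cv2.resize(im[130:330,100:400,::-1],None,fx=2.6,fy=2.6))
im,d=arm.get_image('top');cv2.imwrite('pics/t1.png',cv2.resize(im[120:300,250:450,::-1],None,fx=3,fy=3))"
```

```text
time: 3.3
eef_pos: [544.0, -166.6, 160.1]
ee_rot: [-2.784, 0.002, -1.304]
ft_force: [-0.2, -0.3, -0.4]
finger_gap: 85.2
[-0.54  0.26  1.86  0.36  0.81  0.54]
8.5 -0.68 -0.11 0.03 -0.21 -0.29 -0.92; 8.5 -0.67 -0.13 0.04 -0.21 -0.29 -0.92
```

View pics/s1.png

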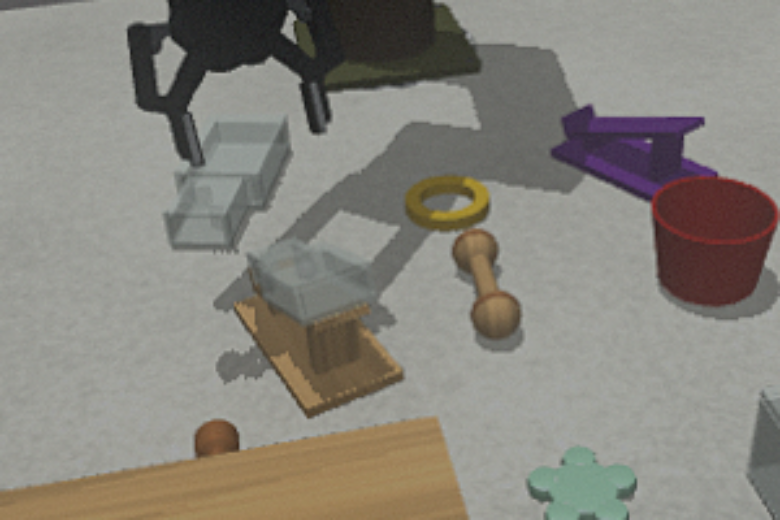

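View pics/t1.png

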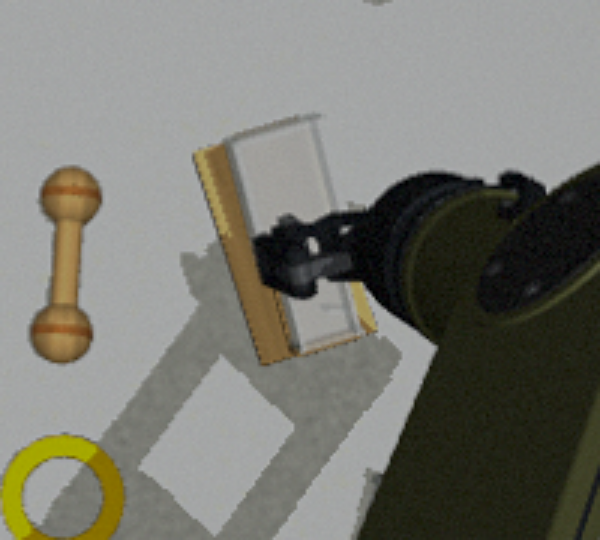

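Scene shows fingertips around (173,191) and (221,180), top around (350,210). I'll check against the projected TCP.

```bash
python3 -c "
from plan import *
p,R,s=cur()
for d in(-42,0,42):
  for n in('scene','top'): print(n,proj(n,p+R.apply([d,0,-13])).round())"
```

```text
scene [[221. 180.]]
top [[345. 197.]]
scene [[200. 186.]]
top [[369. 191.]]
scene [[178. 192.]]
top [[393. 185.]]
```

```bash
python3 -m crank '8.5 -0.7 -0.1 0 -0.2 -0.3 -0.9; 8.5 -0.7 -0.1 0 -0.2 -0.3 -0.9; 8.5 0 0 0 0 0 0'
python3 -c "
from plan import *
g=MID+RT[:,2]*(18.7)
rows(g,RT,4,8.5)"
```

```text
time: 3.7
eef_pos: [540.4, -148.4, 161.3]
ee_rot: [-2.792, 0.001, -1.264]
ft_force: [-0.5, -0.3, -0.3]
finger_gap: 84.9
8.5 0.13 -0.01 2.78 0.01 0.05 0.08; 8.5 0.14 -0.01 2.78 0.01 0.04 0.08; 8.5 0.13 -0.01 2.78 0.01 0.05 0.08; 8.5 0.13 -0.01 2.78 0 0.05 0.08
```

```bash
python3 -m crank '8.5 0.3 0 1.5 0 0 0; 8.5 0.1 0 1.5 0 0 0; 8.5 0.1 0 1.5 0 0 0; 8.5 0 0 0 0 0 0' 60
python3 -c "
from plan import *
g=MID+RT[:,2]*(18.7)
print(arm.sense()['time']);rows(g,RT,1,8.5)"
```

```text
time: 4.1
eef_pos: [557.3, -145.7, 119.8]
ee_rot: [-2.79, -0.002, -1.259]
ft_force: [-0.2, -0.3, -0.5]
finger_gap: 85.1
4.1
8.5 0.28 0.15 6.65 -0.1 0.14 0.66
```

```bash
python3 -m crank '8.5 0.2 0.1 2 0 0 0.3; 8.5 0.1 0 2 0 0 0.2; 8.5 0 0 1.5 0 0 0; 8.5 0 0 0.8 0 0 0; 8.5 0 0 0 0 0 0' 60
python3 -c "
from plan import *
g=MID+RT[:,2]*(18.7)
rows(g,RT,1,8.5)
im,d=arm.get_image('scene');cv2.imwrite('pics/s2.png',cv2.resize(im[170:310,140:320,::-1],None,fx=4,fy=4))"
```

```text
time: 4.6
eef_pos: [579.9, -141.0, 62.2]
ee_rot: [-2.786, -0.002, -1.264]
ft_force: [-0.3, -0.6, 0.2]
finger_gap: 85.0
8.5 0.04 0.32 0.45 -0.29 0.04 0.39
```

View pics/s2.png

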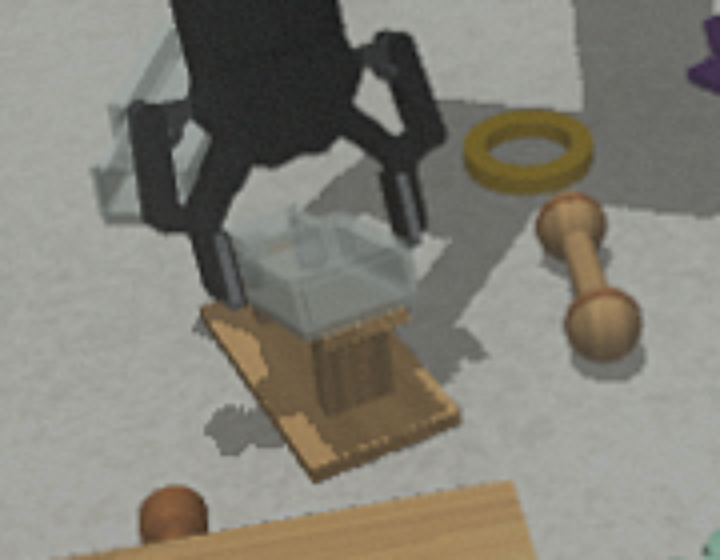

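Fingers straddle the bottle body (tips at crop (235,300) and (415,240)), clear of the foot. Close.

```bash
python3 -m crank '8.5 0 0.2 0.4 0 0 0.3; 5 0 0 0 0 0 0; 5 0 0 0 0 0 0; 5 0 0 0 0 0 0; 5 0 0 0 0 0 0; 5 0 0 0 0 0 0; 5 0 0 0 0 0 0; 5 0 0 0 0 0 0' 60
python3 -c "
from plan import *
g=MID+RT[:,2]*(18.7)
rows(g,RT,1,5)"
```

```text
time: 5.45
eef_pos: [579.8, -142.0, 61.3]
ee_rot: [-2.783, -0.003, -1.27]
ft_force: [-0.5, 0.8, -1.0]
finger_gap: 59.4
5 -0.05 0.25 0.37 -0.5 -0.13 0.1
```

```bash
python3 -c "
from plan import *
s=arm.sense();np.savez('grasp.npz',p=s['eef_pos'],r=s['ee_rot']);print(s['eef_pos'],s['ee_rot'],s['finger_gap'])"
python3 -m crank '5 0 -0.1 -0.5 0 0 0; 5 0 -0.2 -1 0 0 0; 5 0 -0.2 -2 0 0 0; 5 0 0 -3 0 0 0; 5 0 0 -3 0 0 0; 5 0 0 0 0 0 0' 60
python3 -c "
from plan import *
p,R,s=cur();print(s['joints'].round(2),R.as_matrix().round(2))
im,d=arm.get_image('scene');cv2.imwrite('pics/s3.png',cv2.resize(im[150:310,140:320,::-1],None,fx=3.5,fy=3.5))"
```

```text
[ 579.81352651 -141.98575576   61.26141828] [-2.78280513e+00 -2.71590405e-03 -1.26993914e+00] 59.36417204733621
time: 6.05
eef_pos: [550.4, -150.4, 156.2]
ee_rot: [-2.786, -0.002, -1.27]
ft_force: [1.0, -0.8, -1.0]
finger_gap: 59.4
[-0.51  0.26  1.86  0.36  0.8   0.54] [[ 0.3  -0.9   0.33]
 [-0.96 -0.28  0.1 ]
 [ 0.   -0.35 -0.94]]
```

View pics/s3.png

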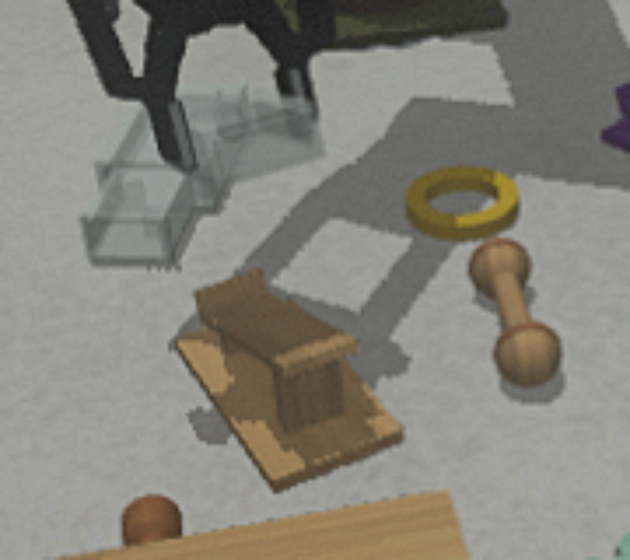

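Bottle is lifted level with the bed slope and the empty rest is intact. Fit a rough arm model to check reach for the pour pose.

```bash
cat > kin.py <<'E'
from plan import *
from scipy.optimize import least_squares
D=[([1.05847,.30757,1.50767,0,1.32838,-.07351],[244,519.9,230.4],[-3.14146,.00202,1.13199]),
([.37,.06,1.95,.14,.98,.19],[371.5,234,200.1],[-2.985,-.13,.099]),
([-.31,.13,1.98,.31,.85,.29],[476.8,-19.4,175.1],[-2.839,-.077,-.793]),
([-.54,.26,1.86,.36,.81,.54],[544,-166.6,160.1],[-2.784,.002,-1.304])]
s=arm.sense()
def fk(q,k):
    a,h,l1,o,l2,L=k[:6]; e=lambda ax,t:Ro.from_euler(ax,t)
    R=e('z',q[0]);p=R.apply([a,0,h]);R=R*e('y',q[1]);p=p+R.apply([0,0,l1]);R=R*e('y',q[2]);p=p+R.apply([o,0,l2])
    R=R*e('z',q[3])*e('y',q[4]);p=p+R.apply([0,0,L]);R=R*e('z',q[5]); return p,R
E
cat > kfit.py <<'E'
from kin import *
D.append((s['joints'],s['eef_pos'],s['ee_rot']))
def res(k): return np.concatenate([fk(q,k)[0]-p for q,p,_ in D])
r=least_squares(res,[0,300,400,0,400,250]);print(r.x.round(1),res(r.x).round(1))
for q,p,e in D: print((fk(q,r.x)[1].inv()*Ro.from_euler('xyz',e)).as_rotvec(degrees=True).round(1))
np.save('k.npy',r.x)
E
python3 kfit.py
```

```text
[-48.4 517.8 635.7 223.4 498.5 553.8] [ 36.7 -20.9   2.1   7.5 -18.2  -5.3  -2.6   0.8  -2.3   3.2   3.3   1.8
   3.    2.4   3.7]
[ -0.  -0. 180.]
[   0.9   -0.3 -179.9]
[ -0.3   0.2 179.8]
[   0.5   -0.4 -179.9]
[ -0.   0. 180.]
```

```bash
cat > kin2.py <<'E'
from kin import *
def fk(q,k):
    a,h,l1,o,l2,L,d=k; e=lambda ax,t:Ro.from_euler(ax,t)
    R=e('z',q[0]);p=R.apply([a,d,h]);R=R*e('y',q[1]);p=p+R.apply([0,0,l1]);R=R*e('y',q[2]);p=p+R.apply([o,0,l2])
    R=R*e('z',q[3])*e('y',q[4]);p=p+R.apply([0,0,L]);R=R*e('z',q[5]+np.pi); return p,R
LO=[-3.12,-1.05,.14,-1.42,.1,-2.68];HI=[3.12,2.28,2.33,4.57,2.73,2.68]
def ik(p,R,q0):
    k=np.load('k.npy')
    def f(q):
        P,Q=fk(q,k);return np.r_[(P-p)/10,(Q.inv()*R).as_rotvec()*10]
    r=least_squares(f,np.clip(q0,np.array(LO)+.01,np.array(HI)-.01),bounds=(LO,HI));return r.x,r.cost
E
python3 - <<'E'
from kin2 import *
D.append((s['joints'],s['eef_pos'],s['ee_rot']))
pr=np.array([0,300,400,0,400,250,40])
def res(k): return np.concatenate([fk(q,k)[0]-p for q,p,_ in D]+[(k-pr)*.01])
r=least_squares(res,pr);print(r.x.round(1),res(r.x).round(1));np.save('k.npy',r.x)
g=np.load('grasp.npz');Rg=Ro.from_euler('xyz',g['r'])
# TCP in bottle frame
M=bot(RX,RY,YAW,S0,[(-75,0,15)])[0]
tb=RB.T@(g['p']-M); Rtb=Ro.from_matrix(RB).inv()*Rg; print('tcp in mouth frame',tb.round(1),Rtb.as_matrix().round(2)); np.savez('rel.npz',t=tb,R=Rtb.as_matrix())
for tilt in(45,50,55,60):
  for phi in(.0,.32,.6):
    q0=s['joints'].copy();q0[0]=.2
    for rock in(0,40,-40):
      Rb=Ro.from_matrix(Rz(phi)@Ry(-np.radians(tilt)))*Ro.from_euler('z',rock,degrees=True)
      p=np.array([553,184.5,110])+Rb.apply(tb);q,c=ik(p,Rb*Rtb,q0)
      print(tilt,phi,rock,q.round(2),round(c,4)); 
      if rock==0:q0=q
E
```

```text
[  9.1 210.  632.4 113.4 413.  371.6  41.8] [ 0.5  0.   0.8 -1.3  0.6 -1.7  1.1 -0.4 -1.4 -0.6  0.1  0.2 -0.  -0.4
  2.2  0.1 -0.9  2.3  1.1  0.1  1.2  0. ]
tcp in mouth frame [ 97.4  -0.5 -15. ] [[ 0.   -1.    0.01]
 [-1.   -0.   -0.  ]
 [ 0.   -0.01 -1.  ]]
45 0.0 0 [ 0.31  0.3   2.01 -0.89  0.22  2.68] 0.4464
45 0.0 40 [ 0.51  0.37  2.02 -1.42  0.35  2.66] 0.0459
45 0.0 -40 [ 0.14  0.28  2.08 -0.31  0.1   2.68] 0.8875
45 0.32 0 [ 0.22  0.31  2.1   2.3   0.1  -0.8 ] 0.0009
45 0.32 40 [ 0.37  0.34  2.14  3.41  0.13 -2.5 ] 0.0
45 0.32 -40 [ 0.06  0.33  2.14  2.1   0.21 -0.02] 0.0
45 0.6 0 [ 0.09  0.32  2.08  1.53  0.35 -0.33] 0.0
45 0.6 40 [ 0.22  0.32  2.17  1.92  0.29 -1.34] 0.0
45 0.6 -40 [-0.05  0.37  2.06  1.51  0.44  0.28] 0.0
50 0.0 0 [ 0.3   0.28  2.03 -0.91  0.18  2.68] 1.4178
50 0.0 40 [ 0.54  0.36  2.02 -1.42  0.4   2.68] 0.5687
50 0.0 -40 [ 0.15  0.27  2.09 -0.31  0.1   2.68] 2.1198
50 0.32 0 [ 0.21  0.32  2.17  2.8   0.25 -1.31] 0.0
50 0.32 40 [ 0.38  0.36  2.21  3.27  0.31 -2.36] 0.0
50 0.32 -40 [ 0.04  0.36  2.21  2.5   0.35 -0.44] 0.0
50 0.6 0 [ 0.06  0.34  2.15  1.9 
[... 391 characters left out ...]
0
55 0.32 -40 [ 0.02  0.39  2.28  2.66  0.53 -0.62] 0.0
55 0.6 0 [ 0.02  0.36  2.22  2.14  0.56 -1.  ] 0.0
55 0.6 40 [ 0.16  0.39  2.31  2.45  0.59 -1.93] 0.0
55 0.6 -40 [-0.13  0.42  2.19  2.    0.64 -0.29] 0.0
60 0.0 0 [ 0.27  0.24  2.08 -0.95  0.1   2.68] 5.0772
60 0.0 40 [ 0.58  0.35  2.03 -1.42  0.46  2.68] 3.4504
60 0.0 -40 [ 0.15  0.24  2.1  -0.32  0.1   2.68] 6.5397
60 0.32 0 [ 0.19  0.4   2.32  2.96  0.64 -1.49] 0.0
60 0.32 40 [ 0.39  0.43  2.33  3.25  0.64 -2.32] 0.0536
60 0.32 -40 [-0.    0.42  2.33  2.69  0.66 -0.68] 0.0548
60 0.6 0 [-0.01  0.41  2.29  2.28  0.72 -1.18] 0.0
60 0.6 40 [ 0.12  0.4   2.33  2.41  0.66 -1.93] 0.2001
60 0.6 -40 [-0.17  0.47  2.25  2.13  0.78 -0.47] 0.0
```

```bash
cat > srch.py <<'E'
from kin2 import *
r=np.load('rel.npz');tb=r['t'];Rtb=Ro.from_matrix(r['R'])
def pose(m,phi,tilt,rock):
    Rb=Ro.from_matrix(Rz(phi)@Ry(-np.radians(tilt)))*Ro.from_euler('z',rock,degrees=True)
    return np.array(m)+Rb.apply(tb),Rb*Rtb
if __name__=="__main__":
  s=arm.sense()
  R0=Ro.from_euler('xyz',s['ee_rot']); m0=s['eef_pos']-(R0*Rtb.inv()).apply(tb)
  for tilt in(50,55):
    for phi in np.arange(-2.7,3.3,.3):
      q=s['joints'].copy();ok=0;js=[];mx=0
      path=[(m0+(np.array([553,184.5,110+70*np.sin(np.pi*t)])-m0)*t,.3+(phi-.3)*t,20,0) for t in np.linspace(0,1,9)]
      path+=[((553,184.5,110),phi,20+(tilt-20)*t,0) for t in np.linspace(.25,1,4)]
      path+=[((553,184.5,110),phi,tilt,a) for a in(13,27,40,27,13,0,-13,-27,-40)]
      for a in path:
        q1,c=ik(*pose(*a),q);ok=max(ok,c);mx=max(mx,abs(q1-q).max());q=q1;js.append(q)
      js=np.array(js);mar=np.minimum(js-LO,HI-js).min(0)
      if ok<.02: print(tilt,round(phi,2),round(ok,4),round(mx,2),'margins',mar.round(2),'end',q.round(2))
E
python3 srch.py
```

```text
50 0.6 0.0 0.63 margins [2.61 1.3  0.09 1.62 0.24 0.96] end [-0.09  0.39  2.13  1.8   0.52 -0.04]
50 0.9 0.0 0.37 margins [2.61 1.3  0.13 1.73 0.5  1.2 ] end [-0.16  0.44  2.    1.39  0.74  0.1 ]
50 1.2 0.0 0.3 margins [2.61 1.3  0.23 1.78 0.68 1.25] end [-0.17  0.5   1.85  1.14  0.97  0.12]
50 1.5 0.0 0.29 margins [2.61 1.31 0.37 1.78 0.68 1.23] end [-0.15  0.57  1.69  0.97  1.2   0.1 ]
50 1.8 0.0 0.28 margins [2.61 1.31 0.46 1.78 0.68 1.17] end [-0.1   0.63  1.53  0.83  1.41  0.04]
50 2.1 0.0 0.28 margins [2.61 1.31 0.46 1.78 0.68 1.08] end [-0.03  0.69  1.39  0.72  1.61 -0.04]
50 2.4 0.0 0.28 margins [2.61 1.32 0.46 1.72 0.68 0.96] end [ 0.04  0.75  1.27  0.6   1.79 -0.16]
50 2.7 0.0 0.28 margins [2.61 1.32 0.46 1.64 0.68 0.8 ] end [ 0.13  0.79  1.18  0.47  1.93 -0.31]
50 3.0 0.0 0.28 margins [2.61 1.32 0.46 1.55 0.68 0.62] end [ 0.21  0.81  1.12  0.31  2.03 -0.5 ]
55 0.3 0.0 2.47 margins [2.61 1.29 0.04 1.27 0.02 0.33] end [ 0.03  0.39  2.29  2.71  0.53 -0.65]
55 0.6 0.0 0.79 margins [2.61 1.3  0.02 1.62 0.26 0.75] end [-0.13  0.42  2.19  2.    0.64 -0.29]
55 0.9 0.0 0.43 margins [2.61 1.3  0.07 1.73 0.5  0.99] end [-0.2   0.47  2.05  1.53  0.82 -0.08]
55 1.2 0.0 0.3 margins [2.61 1.3  0.2  1.78 0.68 1.11] end [-0.22  0.53  1.88  1.24  1.03  0.  ]
55 1.5 0.0 0.29 margins [2.61 1.31 0.35 1.78 0.68 1.14] end [-0.19  0.6   1.7   1.04  1.25  0.02]
55 1.8 0.0 0.29 margins [2.61 1.31 0.46 1.78 0.68 1.11] end [-0.13  0.67  1.53  0.89  1.47 -0.01]
55 2.1 0.0 0.28 margins [2.61 1.31 0.46 1.78 0.68 1.05] end [-0.06  0.73  1.37  0.76  1.67 -0.07]
55 2.4 0.0 0.28 margins [2.61 1.32 0.46 1.72 0.68 0.95] end [ 0.02  0.79  1.23  0.64  1.86 -0.17]
55 2.7 0.0 0.28 margins [2.61 1.32 0.46 1.64 0.68 0.8 ] end [ 0.11  0.83  1.13  0.51  2.01 -0.3 ]
55 3.0 0.0 0.28 margins [2.61 1.32 0.46 1.55 0.61 0.62] end [ 0.2   0.86  1.07  0.34  2.12 -0.49]
```

```bash
cat > tr.py <<'E'
from srch import *
def state():
    p,R,s=cur(); Rb=R*Rtb.inv(); m=p-Rb.apply(tb); B=Rb.as_matrix(); bx=B[:,0]
    # decompose
    tilt=np.degrees(np.arcsin(np.clip(B[2,2],-1,1))); 
    e=Rb.as_euler('ZYZ') # not used
    from math import atan2,asin
    bz=B[:,2]; tl=np.degrees(np.arccos(bz[2])); ph=atan2(-bz[1],-bz[0]); 
    rk=(Ro.from_matrix(Rz(ph)@Ry(-np.radians(tl))).inv()*Rb).as_rotvec(degrees=True)[2]
    return p,R,m,ph,tl,rk
def go(m1,ph1,tl1,rk1,n,grip=5,show=None):
    p,R,m,ph,tl,rk=state(); print('now mouth',m.round(1),'phi',round(ph,3),'tilt',round(tl,1),'rock',round(rk,1),'t',round(arm.sense()['time'],2))
    out=[]
    for i in range(1,n+1):
        t=i/n;q,Q=pose(m+(np.array(m1)-m)*t,ph+(ph1-ph)*t,tl+(tl1-tl)*t,rk+(rk1-rk)*t)
        s=np.round(R.inv().apply(q-p)/10,1);w=np.round((R.inv()*Q).as_rotvec(degrees=True),1)
        out.append(" ".join(f"{v:g}" for v in [grip,*s,*w]));p=p+R.apply(s*10);R=R*Ro.from_rotvec(w,degrees=True)
    for k in range(0,n,8): print("; ".join(out[k:k+8]))
E
python3 -c "
from tr import *
go((553,150,150),1.5,20,0,16)"
```

```text
now mouth [ 457.3 -178.   135.7] phi 0.308 tilt 19.8 rock -0.5 t 6.1
5 -2.5 -1.1 0.3 0 -1.5 -4; 5 -2.4 -1.3 0.4 0 -1.5 -4.1; 5 -2.3 -1.3 0.4 0 -1.4 -4; 5 -2.2 -1.5 0.4 0.1 -1.5 -4; 5 -2.1 -1.5 0.5 -0 -1.5 -4.1; 5 -2 -1.7 0.5 -0 -1.5 -4; 5 -1.8 -1.7 0.6 0 -1.5 -4; 5 -1.6 -1.8 0.5 0 -1.5 -4.1
5 -1.6 -1.9 0.6 0 -1.5 -4; 5 -1.3 -1.9 0.6 0.1 -1.4 -4; 5 -1.3 -2 0.7 -0 -1.5 -4; 5 -1 -1.9 0.6 0 -1.5 -4.1; 5 -0.9 -2.1 0.6 0 -1.5 -4; 5 -0.8 -2 0.7 0.1 -1.5 -4; 5 -0.6 -2 0.7 -0 -1.5 -4.1; 5 -0.4 -2 0.6 0 -1.5 -4
```

```bash
python3 -m crank '5 -2.5 -1.1 0.3 0 -1.5 -4; 5 -2.4 -1.3 0.4 0 -1.5 -4; 5 -2.3 -1.3 0.4 0 -1.5 -4; 5 -2.2 -1.5 0.4 0 -1.5 -4; 5 -2.1 -1.5 0.5 0 -1.5 -4; 5 -2 -1.7 0.5 0 -1.5 -4; 5 -1.8 -1.7 0.6 0 -1.5 -4; 5 -1.6 -1.8 0.5 0 -1.5 -4' 60
python3 -c "
from tr import *
go((553,150,150),1.5,20,0,8)"
```

```text
time: 6.9
eef_pos: [560.7, 67.3, 154.9]
ee_rot: [-2.793, 0.012, -0.655]
ft_force: [0.4, 0.4, -0.9]
finger_gap: 59.2
now mouth [501.   -9.  136.6] phi 0.957 tilt 19.5 rock -2.6 t 6.9
5 -1.4 -1.9 0.5 0 -1.3 -4; 5 -1.3 -1.9 0.5 0.1 -1.4 -4; 5 -1.1 -2 0.6 -0 -1.3 -3.9; 5 -0.9 -2 0.5 0 -1.4 -4; 5 -0.9 -2 0.6 0.1 -1.3 -4; 5 -0.6 -2 0.5 0.1 -1.4 -3.9; 5 -0.5 -2 0.6 0 -1.3 -4; 5 -0.4 -1.9 0.5 0.1 -1.4 -4
```

```bash
python3 -m crank '5 -1.4 -1.9 0.5 0 -1.3 -4; 5 -1.3 -1.9 0.5 0 -1.4 -4; 5 -1.1 -2 0.6 0 -1.3 -4; 5 -0.9 -2 0.5 0 -1.4 -4; 5 -0.9 -2 0.6 0 -1.3 -4; 5 -0.6 -2 0.5 0 -1.4 -4; 5 -0.5 -2 0.6 0 -1.3 -4; 5 -0.4 -1.9 0.5 0 -1.4 -4' 60
python3 -c "
from tr import *
go((553,184.5,115),1.5,55,0,8)"
```

```text
time: 7.7
eef_pos: [551.6, 255.0, 157.6]
ee_rot: [-2.794, 0.016, -0.039]
ft_force: [0.6, 0.5, -2.1]
finger_gap: 58.8
now mouth [546.9 158.2 139.4] phi 1.582 tilt 19.4 rock -3.2 t 7.7
5 0.1 -0.3 -0.4 4.5 -0 0.2; 5 0.1 -0.3 -0.3 4.4 0.1 0.1; 5 0.1 -0.2 -0.3 4.5 0.1 0.1; 5 0.1 -0.2 -0.4 4.4 0.2 0.1; 5 0.1 -0.2 -0.3 4.5 0.3 0.1; 5 0 -0.1 -0.3 4.4 0.3 0; 5 0.1 -0.1 -0.3 4.5 0.4 0; 5 0.1 -0.1 -0.3 4.4 0.5 0
```

```bash
python3 -m crank '5 0.1 -0.3 -0.4 4.5 0 0.2; 5 0.1 -0.3 -0.3 4.4 0.1 0.1; 5 0.1 -0.2 -0.3 4.5 0.1 0.1; 5 0.1 -0.2 -0.4 4.4 0.2 0.1; 5 0.1 -0.2 -0.3 4.5 0.3 0.1; 5 0 -0.1 -0.3 4.4 0.3 0; 5 0.1 -0.1 -0.3 4.5 0.4 0; 5 0 0 0 0 0 0' 60
python3 -c "
from tr import *
go((553,184.5,110),1.5,55,0,2);print(arm.sense()['joints'].round(2),arm.sense()['finger_gap'])
im,d=arm.get_image('scene');cv2.imwrite('pics/s4.png',cv2.resize(im[60:310,230:490,::-1],None,fx=2.3,fy=2.3))
im,d=arm.get_image('top');cv2.imwrite('pics/t4.png',cv2.resize(im[80:300,60:300,::-1],None,fx=2.5,fy=2.5))"
```

```text
time: 8.5
eef_pos: [555.9, 260.2, 174.6]
ee_rot: [-2.234, 0.012, -0.057]
ft_force: [1.1, -0.8, -2.3]
finger_gap: 58.8
now mouth [550.4 188.  107.7] phi 1.526 tilt 51.5 rock -1.1 t 8.5
5 0.1 -0 -0.5 1.8 0.6 -0.1; 5 0.2 -0.1 -0.5 1.7 0.6 -0.1
[-0.14  0.49  1.81  1.    1.2  -0.64] 58.78626341968932
```

View pics/s4.png

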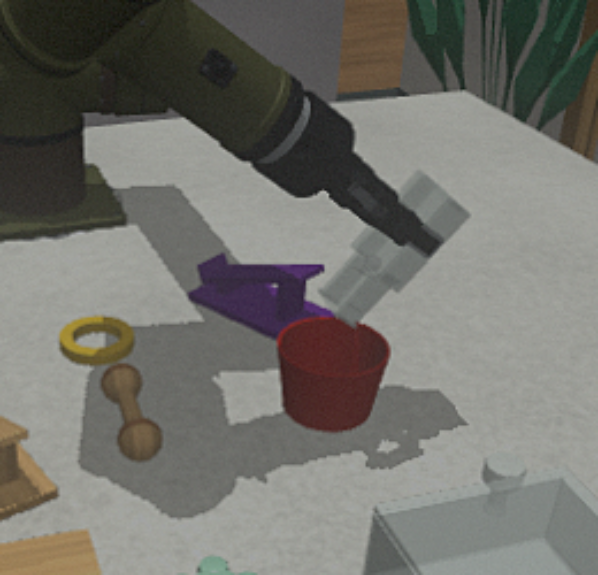

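View pics/t4.png

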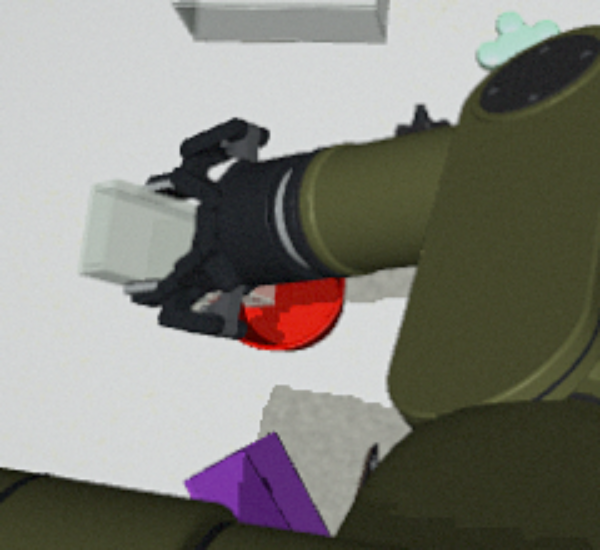

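Mouth is above the cup opening (scene crop (340,305), cup rim centre (335,345)); the ball is still by rib1 (370,262). Rock −y side down first.

```bash
python3 -c "
from tr import *
go((553,184.5,113),1.5,55,-40,6)"
```

```text
now mouth [551.1 188.9 109.2] phi 1.526 tilt 51.4 rock -0.9 t 8.6
5 1.2 0.1 -0.2 0.6 0.2 6.7; 5 1.1 0 -0.2 0.6 0.1 6.6; 5 1.2 0 -0.2 0.6 0.1 6.7; 5 1.2 0.1 -0.2 0.6 0 6.7; 5 1.1 0 -0.2 0.6 -0.1 6.6; 5 1.2 0 -0.2 0.6 -0.1 6.7
```

```bash
python3 -m crank '5 1.2 0.1 -0.2 0.6 0.2 6.7; 5 1.1 0 -0.2 0.6 0.1 6.6; 5 1.2 0 -0.2 0.6 0.1 6.7; 5 1.2 0.1 -0.2 0.6 0 6.7; 5 1.1 0 -0.2 0.6 -0.1 6.6; 5 1.2 0 -0.2 0.6 -0.1 6.7; 5 0 0 0 0 0 0; 5 0 0 0 0 0 0' 60
python3 -c "
from tr import *
go((553,184.5,113),1.5,55,-40,1)"
```

```text
time: 9.4
eef_pos: [621.5, 240.5, 166.9]
ee_rot: [-2.324, 0.558, -0.534]
ft_force: [-0.3, -0.3, -0.3]
finger_gap: 59.1
now mouth [553.9 189.8 116.2] phi 1.506 tilt 54.2 rock -40.9 t 9.4
5 0.2 0.4 -0.4 0.8 -0.3 -0.7
```

```bash
python3 -m crank '5 0 0.3 -0.3 0.5 0 0; 5 0 0 0 0 0 0; 5 0 0 0 0 0 0; 5 0 0 0 0 0 0; 5 0 0 0 0 0 0; 5 0 0 0 0 0 0; 5 0 0 0 0 0 0; 5 0 0 0 0 0 0' 60
python3 -c "
from tr import *
im,d=arm.get_image('scene');cv2.imwrite('pics/s5.png',cv2.resize(im[110:260,320:460,::-1],None,fx=4,fy=4,interpolation=2))
go((553,184.5,113),1.5,55,40,12)"
```

```text
time: 10.2
eef_pos: [616.9, 238.7, 168.4]
ee_rot: [-2.314, 0.552, -0.527]
ft_force: [1.0, -0.8, -1.3]
finger_gap: 59.0
now mouth [549.9 188.1 116.8] phi 1.502 tilt 54.5 rock -40.3 t 10.25
5 -1.1 0.1 -0 0 -0.1 -6.7; 5 -1.1 0.1 -0 0.1 -0 -6.7; 5 -1.1 0 -0 0.1 -0.1 -6.7; 5 -1.1 0.1 -0.1 0 -0.1 -6.7; 5 -1.1 0.1 0 0.1 -0 -6.6; 5 -1.1 0.1 0 0 -0.1 -6.7; 5 -1.1 0.1 -0 0.1 -0 -6.7; 5 -1.1 0.1 -0 0 -0.1 -6.7
5 -1.1 0.1 -0 0.1 -0 -6.7; 5 -1.1 0.1 -0 0 -0.1 -6.7; 5 -1.2 0.1 -0.1 0.1 -0 -6.7; 5 -1.1 0.2 0 0 -0 -6.7
```

View pics/s5.png

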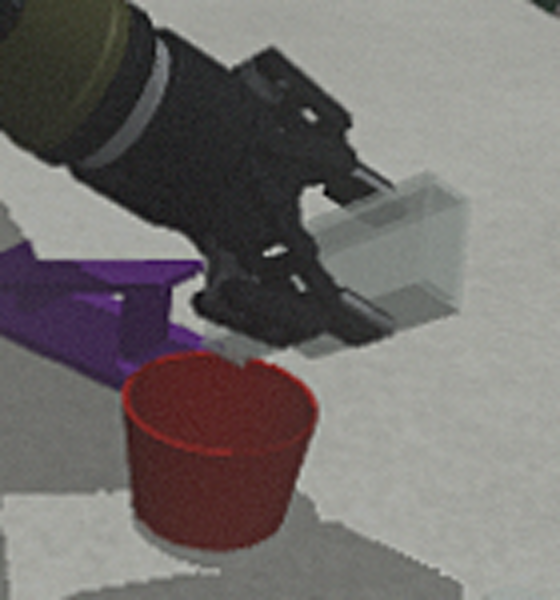

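Neck mouth sits over the robot-side part of the cup opening (crop (235,350)); cup untouched. Rock to the other side.

```bash
python3 -m crank '5 -1.1 0.1 0 0 0 -6.7; 5 -1.1 0.1 0 0.1 0 -6.7; 5 -1.1 0.1 0 0 0 -6.7; 5 -1.1 0.1 0 0 -0.1 -6.7; 5 -1.1 0.1 0 0.1 0 -6.7; 5 -1.1 0.1 0 0 -0.1 -6.7; 5 -1.1 0.1 0 0.1 0 -6.7; 5 -1.1 0.1 0 0 0 -6.7' 60
python3 -c "
from tr import *
go((553,184.5,113),1.5,55,40,5)"
```

```text
time: 11.05
eef_pos: [534.3, 254.1, 181.5]
ee_rot: [-2.197, -0.228, 0.083]
ft_force: [0.0, -0.2, -2.1]
finger_gap: 59.3
now mouth [555.1 185.7 113.6] phi 1.491 tilt 54.6 rock 15.9 t 11.05
5 -0.9 0 -0 0.1 -0.1 -4.9; 5 -0.9 0.1 -0.1 0.1 -0.1 -4.9; 5 -0.8 0 -0 0.1 -0.1 -4.8; 5 -0.9 0 -0 0.1 -0 -4.9; 5 -0.9 0.1 -0.1 0.2 -0.1 -4.9
```

```bash
python3 -m crank '5 -0.9 0 0 0.1 -0.1 -4.9; 5 -0.9 0.1 0 0.1 -0.1 -4.9; 5 -0.8 0 0 0.1 -0.1 -4.8; 5 -0.9 0 0 0.1 0 -4.9; 5 -0.7 0.1 0 0.1 -0.1 -4; 5 0 0 0 0 0 0; 5 0 0 0 0 0 0; 5 0 0 0 0 0 0' 60
python3 -m crank '5 0 0 0 0 0 0; 5 0 0 0 0 0 0; 5 0 0 0 0 0 0; 5 0 0 0 0 0 0; 5 0 0 0 0 0 0'
python3 -c "
from tr import *
im,d=arm.get_image('scene');cv2.imwrite('pics/s6.png',cv2.resize(im[110:260,320:460,::-1],None,fx=4,fy=4,interpolation=2))
im,d=arm.get_image('top');cv2.imwrite('pics/t6.png',cv2.resize(im[130:260,90:260,::-1],None,fx=4,fy=4,interpolation=2))
print([(round(r['conf'],2),[round(v) for v in r['rect']]) for r in arm.look_for('top','ball')])
go((553,184.5,113),1.5,55,-40,12)"
```

```text
time: 11.85
eef_pos: [495.4, 245.4, 165.7]
ee_rot: [-2.304, -0.559, 0.377]
ft_force: [-0.2, 0.3, -1.4]
finger_gap: 59.1
time: 12.35
eef_pos: [496.7, 245.6, 166.4]
ee_rot: [-2.304, -0.559, 0.376]
ft_force: [0.1, 0.3, -1.1]
finger_gap: 59.0
[(0.57, [138, 209, 70, 66]), (0.45, [357, 196, 35, 77])]
now mouth [554.9 185.9 113.7] phi 1.496 tilt 55.0 rock 40.2 t 12.5
5 1.1 0.1 -0 -0 0 6.7; 5 1.1 0 -0 -0 0.1 6.6; 5 1.1 0.1 -0 -0 0 6.7; 5 1.2 0.1 -0 -0 0.1 6.7; 5 1.1 0.1 -0 -0 0 6.6; 5 1.1 0.1 -0 -0 0.1 6.7; 5 1.1 0.1 -0 -0 0 6.7; 5 1.1 0 -0.1 -0.1 0.1 6.7
5 1.1 0.1 0 0 0 6.6; 5 1.2 0.1 0 0 0.1 6.7; 5 1.1 0.1 0 -0 -0 6.7; 5 1.1 0.1 0 -0 0 6.6
```

View pics/s6.png

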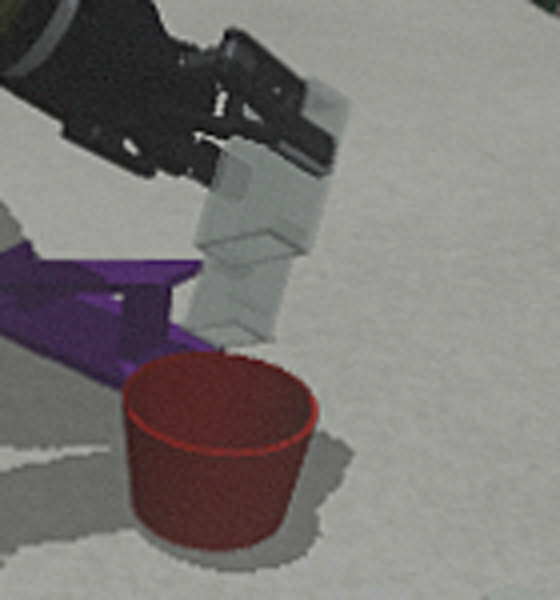

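View pics/t6.png

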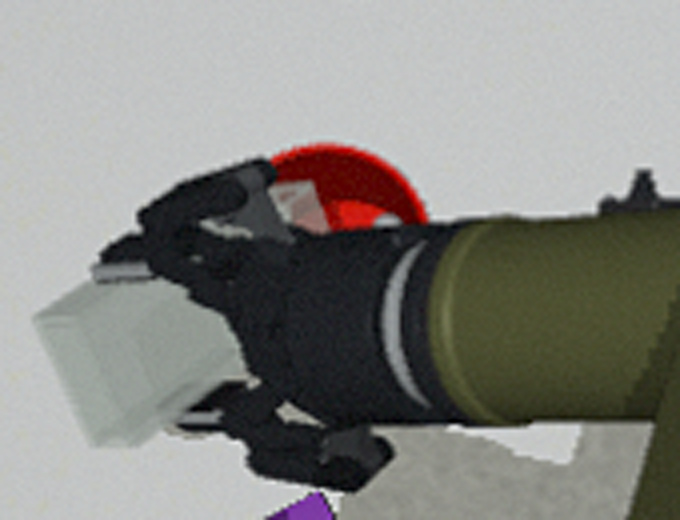

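The neck looks empty in the scene view, and a grey round thing lies in the cup in the top view (crop (383,220)). Return to neutral and check the cup.

```bash
python3 -m crank '5 1.1 0.1 0 0 0 6.7; 5 1.1 0 0 0 0 6.7; 5 1.1 0.1 0 0 0 6.7; 5 1.1 0.1 0 0 0 6.7; 5 1.1 0.1 0 0 0 6.7; 5 1.1 0.1 0 0 0 6.5; 5 0 0 0 0 0 0' 60
python3 -c "
from tr import *
im,d=arm.get_image('scene');cv2.imwrite('pics/s7.png',cv2.resize(im[110:260,320:460,::-1],None,fx=4,fy=4,interpolation=2))
go((553,150,150),1.5,20,0,8)"
```

```text
time: 13.2
eef_pos: [559.1, 253.4, 183.3]
ee_rot: [-2.174, 0.024, -0.084]
ft_force: [0.4, 0.3, -1.4]
finger_gap: 59.5
now mouth [550.  185.8 112. ] phi 1.508 tilt 55.0 rock -1.8 t 13.25
5 0 0 0.1 -4.4 0.2 -0.2; 5 0.1 0.1 0.1 -4.3 0.1 -0.2; 5 0 0.1 0.1 -4.4 0.1 -0.2; 5 0 0.1 0.1 -4.4 0.2 -0.2; 5 0.1 0.2 0.1 -4.3 0 -0.2; 5 0 0.3 0.1 -4.4 0.1 -0.2; 5 0.1 0.3 0.1 -4.4 0 -0.2; 5 0 0.4 0.1 -4.3 0.1 -0.1
```

View pics/s7.png

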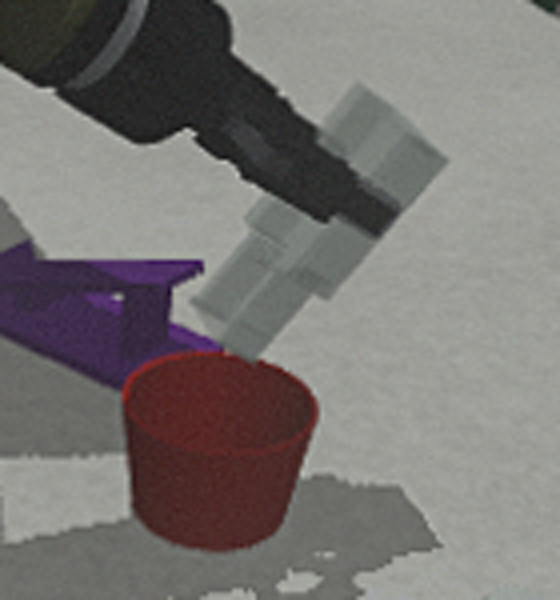

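Same pose as before, and the ball no longer shows in the neck (it did in s4). Tilt back.

```bash
python3 -m crank '5 0 0 0.1 -4.4 0.2 -0.2; 5 0.1 0.1 0.1 -4.3 0.1 -0.2; 5 0 0.1 0.1 -4.4 0.1 -0.2; 5 0 0.1 0.1 -4.4 0.2 -0.2; 5 0.1 0.2 0.1 -4.3 0 -0.2; 5 0 0.3 0.1 -4.4 0.1 -0.2; 5 0.1 0.3 0.1 -4.4 0 -0.2; 5 0 0.4 0.1 -4.3 0.1 -0.1' 60
python3 -c "
from tr import *
go((480,-140,160),0.31,19.8,-.5,16)"
```

```text
time: 14.05
eef_pos: [548.7, 242.3, 164.2]
ee_rot: [-2.806, 0.002, -0.053]
ft_force: [-0.3, -0.1, -1.4]
finger_gap: 58.9
now mouth [543.  145.4 147. ] phi 1.531 tilt 18.7 rock -0.8 t 14.05
5 0.4 1.7 -0.7 0.1 1.4 4.1; 5 0.6 1.7 -0.7 0.1 1.5 4.1; 5 0.7 1.7 -0.7 0 1.4 4.1; 5 0.9 1.8 -0.7 0.1 1.5 4.1; 5 1 1.7 -0.7 0.1 1.5 4.1; 5 1.1 1.7 -0.7 0 1.4 4.1; 5 1.2 1.6 -0.7 0.1 1.5 4.1; 5 1.4 1.6 -0.7 0.1 1.5 4.1
5 1.6 1.6 -0.6 0.1 1.5 4.1; 5 1.6 1.5 -0.7 0 1.4 4.1; 5 1.7 1.4 -0.6 0.1 1.5 4.1; 5 1.9 1.3 -0.6 0.1 1.5 4.1; 5 2 1.3 -0.5 0 1.5 4.1; 5 2.1 1.1 -0.6 0.1 1.5 4; 5 2.1 1.1 -0.5 0.1 1.5 4.1; 5 2.3 1 -0.4 0 1.5 4.1
```

```bash
python3 -m crank '5 0.4 1.7 -0.7 0.1 1.4 4.1; 5 0.6 1.7 -0.7 0.1 1.5 4.1; 5 0.7 1.7 -0.7 0 1.4 4.1; 5 0.9 1.8 -0.7 0.1 1.5 4.1; 5 1 1.7 -0.7 0.1 1.5 4.1; 5 1.1 1.7 -0.7 0 1.4 4.1; 5 1.2 1.6 -0.7 0.1 1.5 4.1; 5 1.4 1.6 -0.7 0.1 1.5 4.1' 60
python3 -c "
from tr import *
im,d=arm.get_image('top');cv2.imwrite('pics/t8.png',cv2.resize(im[150:250,110:250,::-1],None,fx=5,fy=5,interpolation=2))
im,d=arm.get_image('scene');cv2.imwrite('pics/s8.png',cv2.resize(im[100:300,180:420,::-1],None,fx=3,fy=3,interpolation=2))
go((480,-140,160),0.31,19.8,-.5,10)"
```

```text
time: 14.85
eef_pos: [557.8, 80.3, 168.5]
ee_rot: [-2.804, 0.01, -0.646]
ft_force: [0.6, -0.5, -1.3]
finger_gap: 58.8
now mouth [498.7   2.2 151.4] phi 0.959 tilt 18.8 rock -2.1 t 14.95
5 1.3 1.2 -0.5 0.1 1.2 3.3; 5 1.4 1.1 -0.5 0.2 1.3 3.4; 5 1.4 1.1 -0.5 0.1 1.2 3.3; 5 1.6 1 -0.5 0.1 1.2 3.4; 5 1.6 0.9 -0.5 0.1 1.3 3.3; 5 1.6 0.9 -0.4 0.2 1.3 3.3; 5 1.7 0.9 -0.5 0.1 1.2 3.4; 5 1.8 0.7 -0.4 0.1 1.3 3.3
5 1.8 0.7 -0.3 0.1 1.3 3.3; 5 1.9 0.7 -0.4 0.1 1.3 3.3
```

View pics/t8.png

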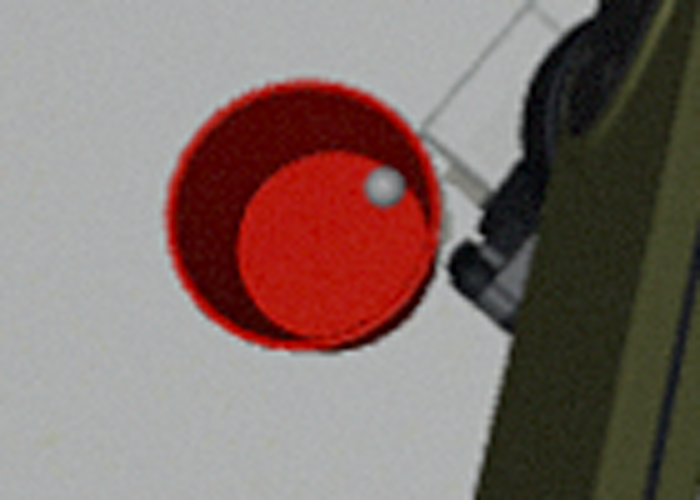

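View pics/s8.png

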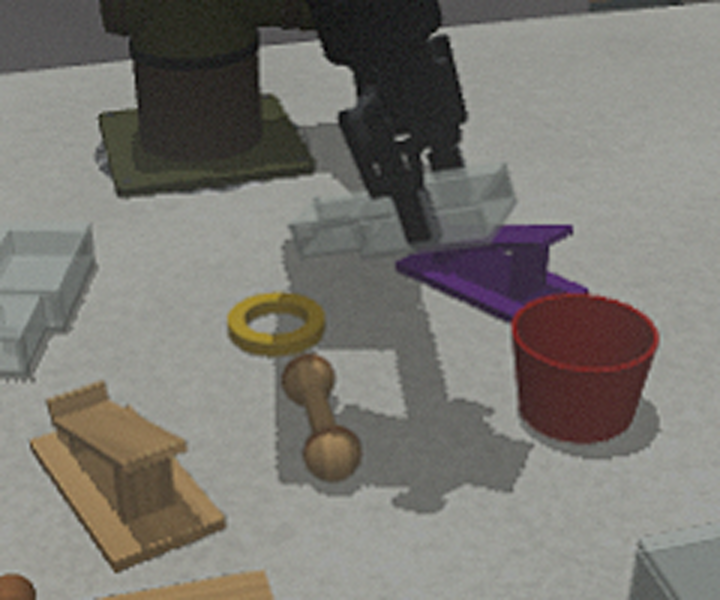

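The steel ball is in the cup (top crop (383,187)), cup upright. Carry the bottle back.

```bash
python3 -m crank '5 1.3 1.2 -0.5 0.1 1.2 3.3; 5 1.4 1.1 -0.5 0.1 1.3 3.4; 5 1.4 1.1 -0.5 0.1 1.2 3.3; 5 1.6 1 -0.5 0.1 1.2 3.4; 5 1.6 0.9 -0.5 0.1 1.3 3.3; 5 1.6 0.9 -0.4 0.2 1.3 3.3; 5 1.7 0.9 -0.5 0.1 1.2 3.4; 5 1.8 0.7 -0.4 0.1 1.3 3.3' 60
cat > back.py <<'E'
from plan import *
import sys
g=np.load('grasp.npz');Rg=Ro.from_euler('xyz',g['r'])
h,u,n=float(sys.argv[1]),float(sys.argv[2]),int(sys.argv[3])  # mm above bed normal, mm up-slope
rows(g['p']+Rg.apply([0,-u,-h]),Rg,n,5)
print(arm.sense()['time'])
E
python3 back.py 70 5 4
```

```text
time: 15.75
eef_pos: [563.0, -67.2, 173.3]
ee_rot: [-2.801, 0.013, -1.131]
ft_force: [0.3, 0.1, -0.7]
finger_gap: 58.8
5 1.81 1.22 0.73 0.27 0.9 1.79; 5 1.84 1.17 0.75 0.28 0.9 1.78; 5 1.86 1.11 0.78 0.27 0.89 1.79; 5 1.89 1.05 0.8 0.27 0.9 1.79
15.75
```

```bash
python3 -m crank '5 1.8 1.2 0.7 0.3 0.9 1.8; 5 1.8 1.2 0.7 0.3 0.9 1.8; 5 1.8 1.1 0.8 0.3 0.9 1.8; 5 1.2 0.8 0.5 0.2 0.6 1; 5 0 0 0 0 0 0; 5 0 0 0 0 0 0' 60
python3 back.py 50 4 3
```

```text
time: 16.35
eef_pos: [555.5, -137.4, 130.4]
ee_rot: [-2.785, 0.002, -1.246]
ft_force: [0.4, -0.5, -0.8]
finger_gap: 59.2
5 0.39 0 0.74 0.04 0.25 0.41; 5 0.39 0 0.75 0.04 0.24 0.4; 5 0.38 -0 0.75 0.04 0.25 0.41
16.35
```

```bash
python3 -m crank '5 0.4 0 0.7 0 0.3 0.4; 5 0.3 0 0.7 0 0.2 0.4; 5 0.2 0 0.6 0 0.2 0.3; 5 0 0 0 0 0 0; 5 0 0 0 0 0 0' 60
python3 back.py 25 4 3
```

```text
time: 16.85
eef_pos: [566.9, -141.7, 111.2]
ee_rot: [-2.783, -0.003, -1.265]
ft_force: [0.1, 0.1, -1.4]
finger_gap: 59.0
5 0.13 0.07 0.87 0.01 0.02 0.1; 5 0.14 0.07 0.87 0.01 0.03 0.1; 5 0.13 0.06 0.87 0.02 0.02 0.09
16.85
```

```bash
python3 -m crank '5 0.2 0.1 0.9 0 0 0.1; 5 0.1 0.1 0.9 0 0 0.1; 5 0 0 0.6 0 0 0; 5 0 0 0 0 0 0; 5 0 0 0 0 0 0' 60
python3 back.py 0 2 2
python3 - <<'E'
from tr import *
im,d=arm.get_image('scene');cv2.imwrite('pics/s9.png',cv2.resize(im[180:300,150:300,::-1],None,fx=5,fy=5,interpolation=2))
im,d=arm.get_image('top');cv2.imwrite('pics/t9.png',cv2.resize(im[140:260,290:400,::-1],None,fx=5,fy=5,interpolation=2))
C=cloud('top',d);p,R,s=cur();Rb=(R*Rtb.inv());m=p-Rb.apply(tb)
L=Rb.inv().apply((C-m).reshape(-1,3)); im2=im.reshape(-1,3)
q=L[(abs(L[:,0]-60)<90)&(abs(L[:,1])<45)&(abs(L[:,2]-14)<7)]
for lo,hi in((-10,10),(5,45),(55,85),(100,128),(128,150)):
    k=q[(q[:,0]>lo)&(q[:,0]<hi)]
    if len(k): print(lo,hi,len(k),np.percentile(k,[2,50,98],axis=0).round(1).tolist())
E
```

```text
time: 17.35
eef_pos: [574.7, -142.6, 85.6]
ee_rot: [-2.784, -0.002, -1.268]
ft_force: [-0.7, 0.7, -0.8]
finger_gap: 59.3
5 0.05 0.09 1.23 0.03 0.05 0.05; 5 0.04 0.09 1.23 0.03 0.05 0.04
17.35
-10 10 34 [[-1.0, 9.5, 9.1], [5.4, 16.2, 12.6], [9.9, 20.9, 16.5]]
5 45 227 [[6.2, -4.9, 8.8], [28.3, 9.5, 12.2], [44.3, 18.7, 16.1]]
55 85 75 [[55.6, 12.0, 9.8], [62.5, 22.6, 14.2], [73.2, 28.2, 17.5]]
100 128 336 [[105.8, -31.2, 9.6], [119.1, 4.1, 14.3], [127.6, 31.2, 17.8]]
128 150 214 [[128.3, -32.3, 8.2], [133.7, -1.7, 14.4], [138.6, 26.8, 18.0]]
```

View pics/s9.png

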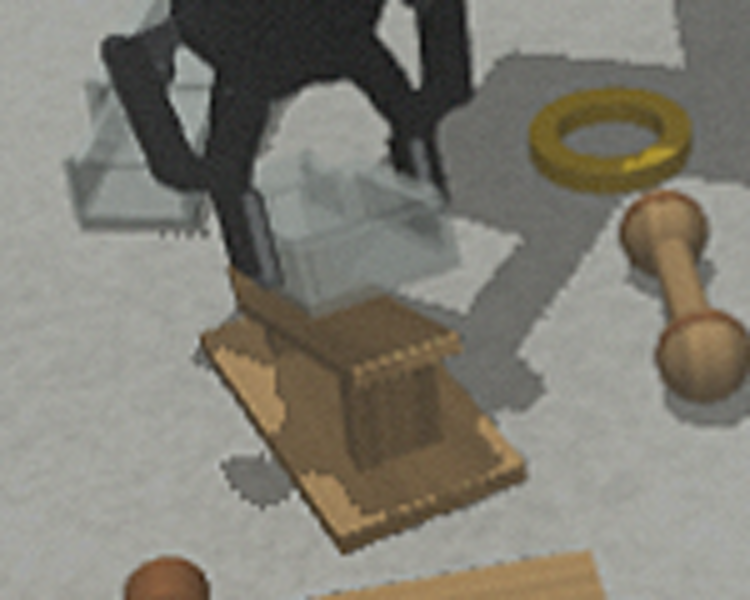

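View pics/t9.png

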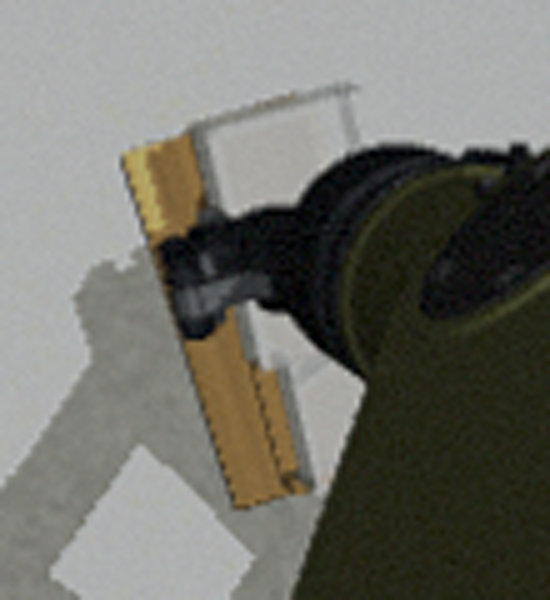

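Bottle sits in the grip as it did originally (offsets within ~1 mm). Lower it.

```bash
python3 -m crank '5 0.1 0 0.7 0 0 0; 5 0 0.1 0.6 0 0 0; 5 0 0 0.4 0 0 0; 5 0 0 0 0 0 0; 5 0 0 0 0 0 0' 60; python3 back.py 0 0 1
```

```text
time: 17.95
eef_pos: [580.6, -142.3, 68.9]
ee_rot: [-2.783, -0.003, -1.268]
ft_force: [-0.3, -1.3, -1.2]
finger_gap: 59.0
5 -0.06 0.33 0.69 -0.01 0.02 0.11
17.95
```

```bash
python3 -m crank '5 0 0.1 0.4 0 0 0; 5 0 0.1 0.1 0 0 0; 5 0 0 0 0 0 0; 5 0 0 0 0 0 0' 60; python3 back.py 0 0 1
```

```text
time: 18.35
eef_pos: [580.6, -142.4, 63.2]
ee_rot: [-2.782, -0.003, -1.268]
ft_force: [0.2, -0.5, -1.1]
finger_gap: 59.1
5 -0.06 0.12 0.16 -0.02 0.02 0.11
18.35
```

```bash
python3 -m crank '5 0 0.1 0.2 0 0 0; 5 0 0.1 0.1 0 0 0; 5 0 0 0 0 0 0' 60; python3 back.py 0 0 1
```

```text
time: 18.65
eef_pos: [580.5, -142.6, 60.9]
ee_rot: [-2.78, -0.004, -1.268]
ft_force: [0.1, 0.1, -1.1]
finger_gap: 59.2
5 -0.08 0.03 -0.05 -0.15 -0.03 0.12
18.65
```

```bash
python3 -m crank '6.3 0 0 0 0 0 0; 6.8 0 0 0 0 0 0; 7.5 0 0 0 0 0 0; 8.5 0 0 0 0 0 0; 8.5 0 0 0 0 0 0; 8.5 0 0 0 0 0 0; 8.5 0 0 0 0 0 0' 60
python3 -c "
from tr import *
im,d=arm.get_image('scene');cv2.imwrite('pics/s10.png',cv2.resize(im[180:300,150:300,::-1],None,fx=5,fy=5,interpolation=2))"
```

```text
time: 19.35
eef_pos: [581.1, -143.1, 61.2]
ee_rot: [-2.779, -0.005, -1.269]
ft_force: [-0.4, -0.2, 0.3]
finger_gap: 84.7
```

View pics/s10.png

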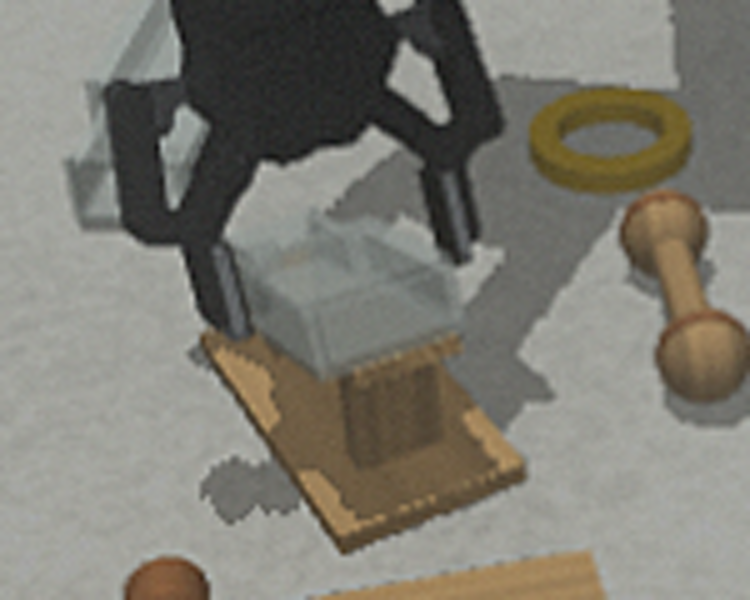

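The bottle lies on the rest (crop (345,290)), fingers open clear of it. Retreat along the tool axis.

```bash
python3 -m crank '8.5 0 0 -1 0 0 0; 8.5 0 0 -2 0 0 0; 8.5 0 0 -3 0 0 0; 8.5 0 0 -3 0 0 0; 8.5 0 0 -3 0 0 0; 8.5 0 0 -3 0 0 0; 8.5 0 0 -3 0 0 0; 8.5 0 0 0 0 0 0'
python3 -m crank '8.5 -4 2 -2 0 0 0; 8.5 -4 2 -2 0 0 0; 8.5 -4 2 -2 0 0 0; 8.5 -4 2 -2 0 0 0; 8.5 -4 0 0 0 0 0; 8.5 -4 0 0 0 0 0; 8.5 0 0 0 0 0 0; 8.5 0 0 0 0 0 0'
python3 - <<'E'
from plan import *
for n in('scene','top'):
    im,d=arm.get_image(n);cv2.imwrite(f'pics/{n}_end.png',im[...,::-1]);np.savez(f'e_{n}.npz',im=im,d=d)
C=cloud('top',d)
P=C[(abs(C[...,0]-560)<110)&(abs(C[...,1]+150)<80)&(C[...,2]>40)]
L=((P-[556,-149,0])@Rz(.3)-[0,0,52])@Ry(-.35);L=L[abs(L[:,2]-29)<6]
for lo,hi in((-75,-65),(-60,-30),(-10,10),(10,35),(35,60),(60,75)):
    q=L[(L[:,0]>lo)&(L[:,0]<hi)]
    if len(q): print(lo,hi,len(q),np.percentile(q[:,1],[1,50,99]).round(1),np.percentile(q[:,2],[10,50,90]).round(1))
print("x ext",np.percentile(L[:,0],[.5,99.5]).round(1))
E
```

```text
time: 20.2
eef_pos: [515.3, -162.1, 238.7]
ee_rot: [-2.783, -0.006, -1.269]
ft_force: [0.9, -0.4, -0.2]
finger_gap: 84.9
time: 21.0
eef_pos: [337.1, 42.4, 282.4]
ee_rot: [-2.783, -0.006, -1.271]
ft_force: [0.1, -0.1, -0.9]
finger_gap: 85.1
-75 -65 90 [-23.9  -2.2  19.9] [25.1 27.2 29.4]
-60 -30 333 [-22.2  -2.4  18. ] [25.  27.2 29.4]
-10 10 341 [-32.6  -2.9  26.9] [27.1 29.2 31.5]
10 35 437 [-32.7  -2.7  27. ] [27.1 29.2 31.5]
35 60 440 [-33.4  -3.1  26.5] [27.  29.2 31.5]
60 75 147 [-33.6  -3.1  26.1] [26.8 29.1 31.2]
x ext [-71.9  67.5]
```

View pics/scene_end.png

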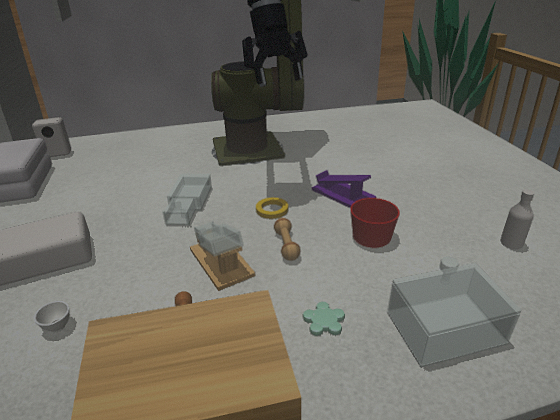

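View pics/top_end.png

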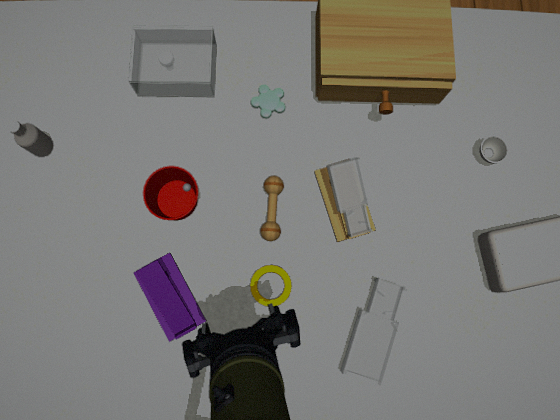

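Final pictures: ball in the upright cup at top (186,187); bottle flat on the rest, neck at the low end against the lip. Dumbbell (272,206), ring (270,286) and teether (267,101) are where they started, and the robot is clear.

```bash
python3 -c "
from rig import arm
s=arm.sense();print(s['time'],abs(s['qd']).max());print(arm.close_job())"
```

```text
21.1 0.03897086811096399
the job is handed in; nothing more can be done
None
```

I picked up the smaller clear bottle from the wooden rest and held it neck-down (about 55°) over the red cup. I rocked it about 40° to each side once, and the ball dropped out. I then laid the bottle back on the rest, neck at the low end, and handed the job in at 21.1 s of the 56 s allowed.

- **Ball and cup:** the last top picture shows the ball in the cup, and the cup is still upright.
- **Bottle:** by the depth picture it lies flat on the bed with its mouth at the lip, as at the start. It sits about 3 mm further across the bed (towards its −y side) than before. I left that alone rather than risk nudging it.
- **Bystanders:** the dumbbell, ring and teether look unmoved, and the robot was clear of everything.
- **Disagreements:** the ball finder gave no reliable detection (nothing at the start, two misplaced boxes over the cup), so I found the ball in the pictures by eye. The two cameras differed by up to about 9 mm on the rest's corner positions. I used the depth readings to settle the poses.

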